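# Put the stain sticks away in the laundry caddy

## Robot

A 6-joint arm with a two-finger parallel gripper is mounted at the origin on the work surface. World frame = base frame: x ahead of the robot, y to its left, z up, the work surface at z = 0. Lengths are in m, angles in rad, forces in N, time in s.
With the tool pointing down it reaches from about 0.375 to 0.975 m from the base axis. Payload 3.8 kg.
Tool frame: the origin (TCP) lies between the finger pads; the fingertips stand 19 mm ahead of it and the grasp point (between the pads) is the TCP (nose_length is the distance from the TCP to the fingertips, in m); y points along the fingers, x is the direction in which the jaws open and shut, and the axes are right-handed (so a half turn about y gives the same grasp; the last joint's range is limited). The gripper opens to 88 mm and grips with 3 to 60 N. Pads are 18 mm wide; open, the fingers measure 123 mm over their backs; the gripper's body (75 mm by 187 mm) begins 45 mm behind the grasp point.
Start: joints at [1.063, 0.264, 1.604, -0, 1.274, -0.037], TCP at [0.306, 0.602, 0.258] pointing down, gripper open.
Joint ranges: [-2.63, 2.63], [-0.94, 2.18], [0.31, 2.57], [-1.31, 4.45], [0, 2.66], [-2.55, 2.55]. Speed limits (rad/s): [2.57, 2.57, 3.14, 3.14, 3.14, 3.14].

## Interface

Orientations are given as a unit quaternion [w, x, y, z].
In Python, from bench import * gives the robot as it stands.
- The arm moves only by the shell command python3 -m pendant 'ROWS' [FORCE]. ROWS is JSON, a list of rows, each an object of numbers: "x", "y", "z": the shift along the tool's x, y, z normalised to -1 to 1, where 1 is 0.5 m; "wx", "wy", "wz": the turn, a rotation vector about the tool's x, y, z normalised to -1 to 1, where 1 is 0.5 rad; "jaw": the opening, from 0 (shut) to 1 (fully open). A call has 1 to 20 rows; each row is the pose to reach, as a shift and turn from the pose commanded when the call began, along the tool's axes at that moment; what a row does not reach only later rows make up. A row lasts 1/12 s, in which the tool goes at most 41.7 mm and 7.16 degrees, less where a joint would pass 70% of its speed; a pose out of reach is approached as far as the arm can. A call with a number of a shift or a turn outside -1 to 1 is refused whole. A call with a gripper value outside its range is refused whole. The fingers move at their own pace and stop on an object; FORCE is the grip in N (left out, the last holds). Time passes only in rows, so rows that repeat a pose let the fingers close. It gives the time, the measured TCP pose, the force and the opening at its end, in the units of the state.
- sense(): the state, without advancing time (a new reading comes with each control period).
- snapshot(name): name is "scene" or "top" or "wrist"; returns the picture (400x640x3 uint8, red, green, blue); there is no depth.
- camera_info(name): a dict with "intrinsics" (3x3 intrinsics, pixels), "R" (3x3) and "t" (3): a world point X has camera coordinates R X + t. Camera axes: x right, y down, z forward; pixel columns grow to the right and rows downward; lengths in m; the calibration is good to about 2 mm. A picture is of the moment at which its call begins: read the wrist's pose just before it. camera_info takes no time and is no camera call; for the wrist camera it gives the pose at the moment of the call.
- job_done(): hands the job in, once; it reports no verdict.
The state is a dict: "clock": time; "joints": joint angles; "qd": joint speeds; "effort": joint torques, N m; "position": TCP position; "eef_rot": TCP orientation; "force": force on the tool from outside, world axes, zero at the start; "torque": the same for the moment, N m; "finger_gap": opening from 0.0 (shut) to 1.0 (fully open).
Only numpy, scipy, OpenCV 4.12 (cv2) and the standard library are available. Lean on these libraries where they do the work, as an engineer would, in place of code of your own. Each camera call takes 0.05 s, during which the arm holds its last target.

## Task

Lift the aluminium tray off the two steel canisters that it covers and set it down flat on the black rubber mat. Then take the two stain sticks out of their slanted drip stands and drop each one, cap up, into the canister of its size: the slim stick into the narrow canister and the stout stick into the wide one, each standing on the canister's floor. Leave everything else on the table where it is.

Things in the scene. Friction and masses are not known exactly. Their poses are not given: they have to be found in the camera images.
- tray: loose aluminium tray, 84 (x) x 170 (y) mm, 0.25 kg, stacked on both canisters. Origin: centre of its underside (edge of the skirt); z up. An 8 mm deep skirt (inside 60 x 152 mm) hangs below its 5 mm floor around the canisters: lift it straight up more than 8 mm first. Set down, it stands on the skirt's edge. Its rim ends 25 mm above the origin.
- tray_handle (a point): centre of the tray's black handle bar, 55 mm above the tray's origin: a level bar 12 mm thick (tray x), 12 mm high, 80 mm long (tray y), on two posts 36 mm either side; 42 mm above the tray's floor, free below between the posts.
- mat: black rubber mat fixed to the table, 170 mm (x) x 260 mm (y), 3 mm thick. Origin: centre of its underside, on the table. The tray fits on it with its long side along the mat's long side (y).
- slim_stick: loose round slim stain stick, grey with a black cap, 20 mm diameter (cap 20.4 mm), 175 mm long, about 0.06 kg. Origin: centre of its foot (the lower, grey end); z runs along the stick to the capped end. It starts leaning about 35 degrees from upright, capped end up and towards the robot, loosely in its drip stand.
- stout_stick: loose round stout stain stick, grey with a black cap, 34 mm diameter (cap 34.4 mm), 155 mm long, about 0.13 kg. Origin: centre of its foot (the lower, grey end); z runs along the stick to the capped end. It starts leaning about 35 degrees from upright, capped end up and towards the robot, loosely in its drip stand.
- slim_stand: fixed white drip stand that holds the slim stick: a square socket (26 mm inside, 34 mm outside, 80 mm long with a 4 mm floor) leaning 35 degrees from upright towards the stand's -x, on a foot 130 x 60 x 8 mm. Origin: under the socket, on the table. The stick comes out along its own axis: about 76 mm of it sits inside.
- stout_stand: the same kind of fixed white stand for the stout stick: socket 40 mm inside, 48 mm outside, 80 mm long with a 4 mm floor, leaning 35 degrees towards its -x. Origin: under the socket, on the table. About 76 mm of the stick sits inside.
- narrow_canister: fixed square steel canister, 34 mm outside, 28 mm inside, 100 mm tall with a 3 mm floor, open at the top, on an 8 mm thick grey foot plate that both canisters share (84 mm between their centres, along the canisters' y). Origin: centre of its underside; z up.
- narrow_canister_floor (a point): centre of the narrow canister's inner floor, 97 mm below its mouth.
- wide_canister: fixed square steel canister, 48 mm outside, 42 mm inside, otherwise as the narrow one. Origin: centre of its underside; z up.
- wide_canister_floor (a point): centre of the wide canister's inner floor, 97 mm below its mouth.
- dosing_cup: bystander, loose, not to be moved: a small white plastic cup, 60 mm across, 50 mm tall. Origin: its underside.
- detergent: bystander, loose, not to be moved: blue plastic bottle, 80 mm across, 190 mm tall. Origin: its underside.
- powder_box: bystander, loose, not to be moved: cardboard carton, 60 x 90 x 150 mm tall. Origin: its underside.
- lint_brush: bystander, loose, not to be moved: hand brush with a wooden handle lying flat, 170 mm long. Origin: underside, near mid-length.
- token_dish: bystander, loose, not to be moved: shallow open steel dish, 70 x 70 x 30 mm. Origin: its underside.
- softener: bystander, loose, not to be moved: white jar, 60 mm across, 140 mm tall. Origin: its underside.
- can: bystander, loose, not to be moved: aluminium can, 60 mm across, 110 mm tall. Origin: its underside.
Mind the look-alikes: they are no part of the job. What is shaped like the slim_stick but purple is not meant.

How it is judged:
By the outcome, as a careful person would: the job done as asked, in the order asked, and still so for the second after the job is handed in, with the robot touching nothing.
It also fails if it takes over 72 s, if anything falls off the work surface, if the arm or the gripper's body presses on something with over 40 N, if the wrist force passes 120 N, or if a joint passes its speed limit or range.

## Working session

There is one attempt and no reset: what is moved stays moved. The work goes in short steps, Python scripts to look and compute and a shell command to move; the robot and the scene stay as the last step left them, time stands still between calls to the robot, and variables do not carry over. Pictures are saved under pics/ and viewed, and the job is handed in when it is done.

```bash
ls; mkdir -p pics; python3 - <<'E'
from bench import *
import cv2
print(sense())
for n in ("scene","top","wrist"):
    c=camera_info(n); print(n,c)
    cv2.imwrite(f"pics/{n}0.png",cv2.cvtColor(snapshot(n),cv2.COLOR_RGB2BGR))
E
```

```text
pics
{'clock': 0.0, 'joints': array([ 1.06308521e+00,  2.64756126e-01,  1.60532963e+00,  1.30134629e-05,
        1.27371258e+00, -3.69272631e-02]), 'qd': array([-3.54291729e-04, -9.25490892e-04,  2.60405110e-04, -2.07557734e-03,
       -1.69729878e-06,  8.59959588e-04]), 'effort': array([ 1.15512470e-03, -5.02118862e+01, -3.56866658e+01,  7.29431072e-02,
        2.94831069e-02, -1.77808215e-04]), 'position': array([0.30586615, 0.60098945, 0.25640992]), 'eef_rot': array([-0.60244495,  0.60320286,  0.36891649, -0.37027964]), 'force': array([ 1.38247924, -0.431267  ,  0.34231681]), 'torque': array([-0.03480241, -0.04309867,  0.00850699]), 'finger_gap': 0.999946949809717}
scene {'intrinsics': array([[372.79790603,   0.        , 321.68914447],
       [  0.        , 372.79790603, 197.25323406],
       [  0.        ,   0.        ,   1.        ]]), 'R': array([[ 0.0746278 ,  0.9970394 , -0.01852359],
       [ 0.6373044 , -0.06197237, -0.76811622],
       [-0.76699009,  0.04551766, -0.64004246]]), 't': array([-0.11965573, -0.25586435,  1.55003359])}
top {'intrinsics': array([[488.64331922,   0.        , 327.68884298],
       [  0.        , 488.64331922, 201.94165031],
       [  0.        ,   0.        ,   1.        ]]), 'R': array([[-6.08028552e-04, -9.99955983e-01,  9.36286649e-03],
       [-9.83014160e-01, -1.12068098e-03, -1.83526308e-01],
       [ 1.83528723e-01, -9.31541957e-03, -9.82970209e-01]]), 't': array([0.0681533 , 0.55279362, 1.32591845])}
wrist {'intrinsics': array([[301.0087333 ,   0.        , 315.74843694],
       [  0.        , 301.0087333 , 207.59210887],
       [  0.        ,   0.        ,   1.        ]]), 'R': array([[ 0.45329734,  0.89135711, -0.00200665],
       [ 0.85051246, -0.43185002,  0.30022344],
       [ 0.26673973, -0.13779717, -0.95386679]]), 't': array([-0.67438493, -0.04234221,  0.39089466])}
```

View pics/scene0.png

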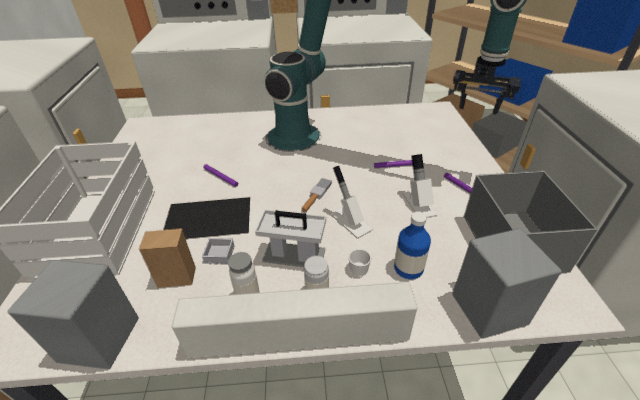

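View pics/top0.png

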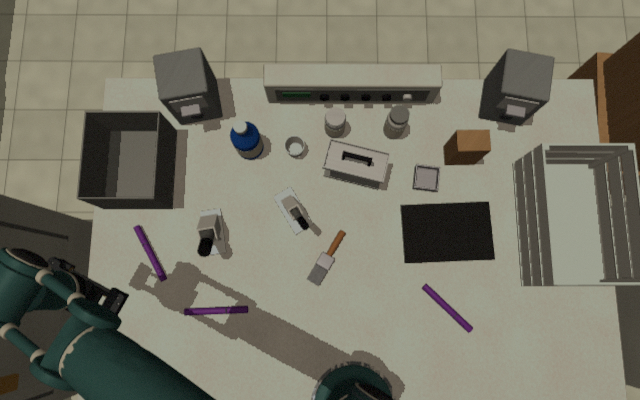

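View pics/wrist0.png

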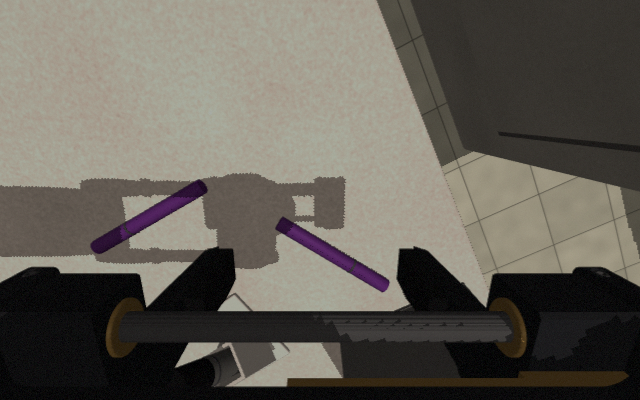

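The scene picture shows the tray (291,222) on the canisters, the mat (208,217), the slim stick in its stand (340,185) and the stout one (418,175).

What could be mistaken for the targets, in the top view: for the slim stick, the grey stick in the stand at (297,212) and the purple ones at (150,252), (216,310) and (447,307). For the stout stick, only the one in the stand at (208,235). I choose the two in the stands and will check them in a crop.

```bash
python3 - <<'E'
import cv2
t=cv2.imread('pics/top0.png'); s=cv2.imread('pics/scene0.png')
cv2.imwrite('pics/c1.png',cv2.resize(t[180:265,185:325],None,fx=5.7,fy=5.7,interpolation=cv2.INTER_CUBIC))
cv2.imwrite('pics/c2.png',cv2.resize(t[125:270,310:500],None,fx=4,fy=4,interpolation=cv2.INTER_CUBIC))
cv2.imwrite('pics/c3.png',cv2.resize(s[150:275,240:440],None,fx=4,fy=4,interpolation=cv2.INTER_CUBIC))
E
```

```text
(no output)
```

View pics/c1.png

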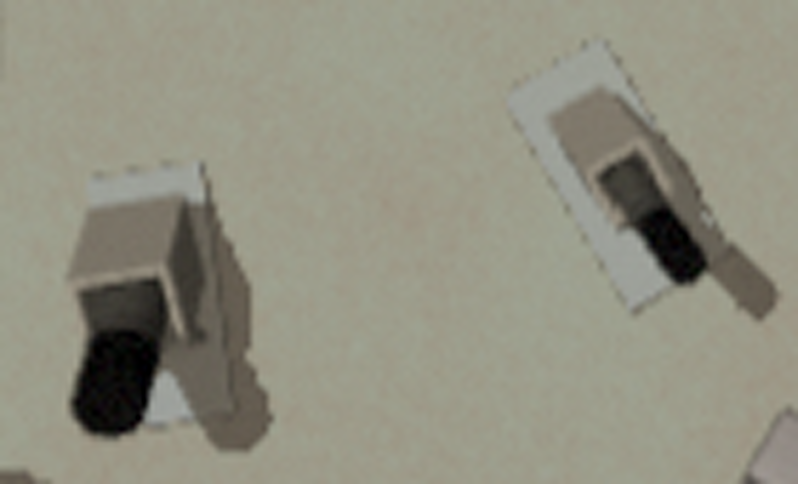

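View pics/c2.png

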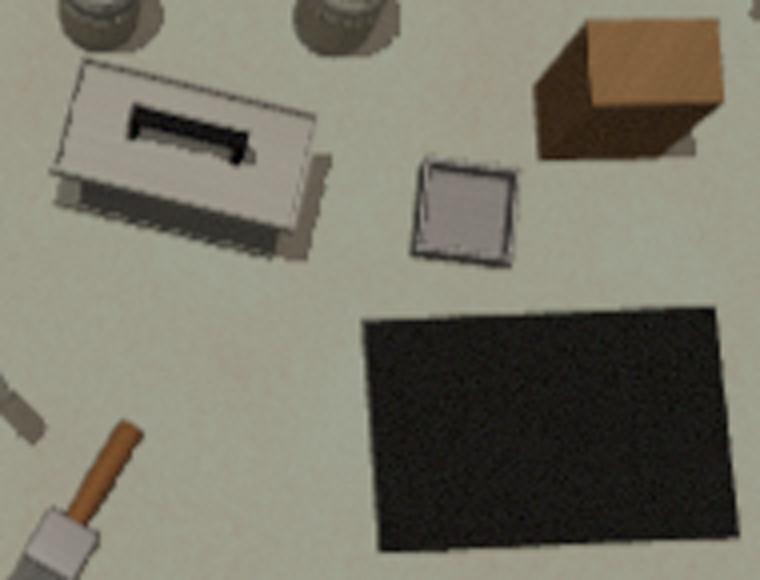

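View pics/c3.png

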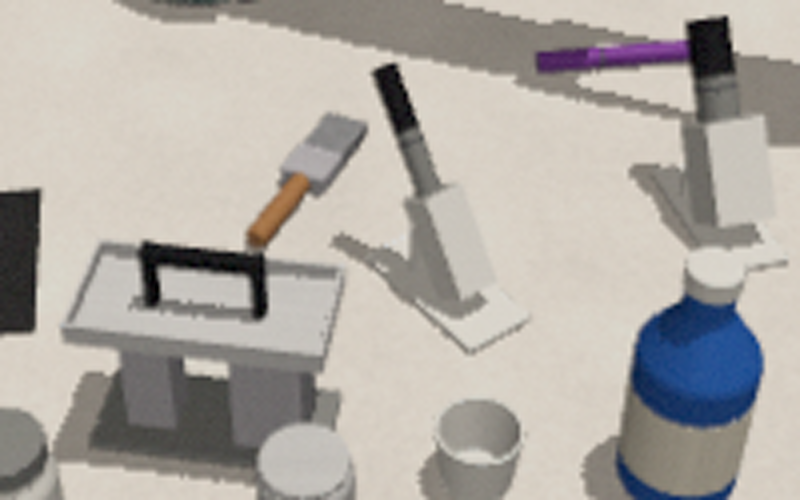

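The crops confirm that both sticks in the stands are grey with black caps, and the purple ones are lying on the table. Next I triangulate everything.

```bash
cat > h.py <<'E'
import numpy as np, cv2
from bench import *
from scipy.optimize import least_squares
from scipy.spatial.transform import Rotation as Rn
def proj(c,X):
    p=np.atleast_2d(X)@np.array(c['R']).T+c['t']; q=p@np.array(c['intrinsics']).T
    return q[:,:2]/q[:,2:]
def ray(c,uv,z):
    d=np.linalg.inv(c['intrinsics'])@[uv[0],uv[1],1]; d=c['R'].T@d; o=-c['R'].T@c['t']
    return o+d*(z-o[2])/d[2]
def tri(obs):
    f=lambda X:np.concatenate([proj(c,X)[0]-uv for c,uv in obs])
    r=least_squares(f,[.5,0,.1]); return r.x,np.abs(r.fun).max()
def tool():
    s=sense(); q=s['eef_rot']; return np.array(s['position']),Rn.from_quat([q[1],q[2],q[3],q[0]])
def move(p,R):
    "shift & turn in pendant units from current pose to (p,R)"
    p0,R0=tool(); d=R0.inv().apply(np.array(p)-p0)/.5
    w=(R0.inv()*R).as_rotvec()/.5
    return d.round(4),w.round(4)
E
python3 - <<'E'
from h import *
T=camera_info('top');S=camera_info('scene')
c1=lambda u,v:np.array([185+(u+.5)/5.7-.5,180+(v+.5)/5.7-.5])
c2=lambda u,v:np.array([310+(u+.5)/4-.5,125+(v+.5)/4-.5])
c3=lambda u,v:np.array([240+(u+.5)/4-.5,150+(v+.5)/4-.5])
for n,a,b in [('rimFL',c2(85,60),c3(328,352)),('rimNR',c2(293,232),c3(103,243)),('rimFR',c2(315,117),c3(66,325)),('rimNL',c2(52,172),c3(345,268)),
 ('hL',c2(134,107),c3(265,257)),('hR',c2(247,138),c3(145,246)),
 ('slimcap',c1(687,268),c3(386,70)),('slimcapbot',c1(648,212),c3(410,133)),
 ('stoutcap',c1(110,408),c3(707,23)),('stoutcapbot',c1(125,335),c3(716,82))]:
    print(n,tri([(T,a),(S,b)]))
print('rim ray', [ray(T,c2(*q),.125).round(4) for q in [(85,60),(315,117),(293,232),(52,172)]])
m=[ray(T,c2(*q),.003) for q in [(363,322),(715,307),(738,536),(380,550)]]
print('mat',np.round(m,4),np.mean(m,0))
print('foot slim',[ray(T,c1(*q),.008).round(4) for q in [(510,100),(598,40),(633,312)]])
print('foot stout',[ray(T,c1(*q),.008).round(4) for q in [(92,177),(200,163),(193,420)]])
p,R=tool();print(p,R.as_matrix().round(3))
E
```

```text
rimFL (array([0.71300068, 0.0648504 , 0.12224644]), np.float64(1.7170143812831498))
rimNR (array([ 0.59316825, -0.07804379,  0.11885978]), np.float64(0.7383328135797456))
rimFR (array([ 0.67299606, -0.09620908,  0.12128656]), np.float64(0.08440851867180754))
rimNL (array([0.63462587, 0.08427804, 0.11954436]), np.float64(0.6147901408802454))
hL (array([0.66730037, 0.03108911, 0.16372012]), np.float64(0.9371600207610413))
hR (array([ 0.64691246, -0.04398999,  0.16124867]), np.float64(0.669925830082434))
slimcap (array([0.4680968 , 0.12864925, 0.15992781]), np.float64(0.612828163465565))
slimcapbot (array([0.4989521 , 0.14613168, 0.12411699]), np.float64(0.3335104929583963))
stoutcap (array([0.40657545, 0.38806908, 0.14305888]), np.float64(0.24317719587531883))
stoutcapbot (array([0.44296447, 0.38996011, 0.11239703]), np.float64(0.15656572870790342))
rim ray [array([0.7119, 0.0602, 0.125 ]), array([ 0.6719, -0.0959,  0.125 ]), array([ 0.5919, -0.0793,  0.125 ]), array([0.6331, 0.0826, 0.125 ])]
mat [[ 0.5525 -0.1442  0.003 ]
 [ 0.5639 -0.4025  0.003 ]
 [ 0.3971 -0.4088  0.003 ]
 [ 0.3871 -0.1518  0.003 ]] [ 0.47515961 -0.27682809  0.003     ]
foot slim [array([0.5748, 0.2239, 0.008 ]), array([0.6062, 0.1794, 0.008 ]), array([0.4661, 0.1599, 0.008 ])]
foot stout [array([0.5348, 0.4348, 0.008 ]), array([0.542 , 0.3805, 0.008 ]), array([0.4119, 0.3788, 0.008 ])]
[0.30592747 0.60110471 0.25666802] [[ 0.454 -0.001 -0.891]
 [ 0.891 -0.002  0.454]
 [-0.002 -1.     0.   ]]
```

```bash
cat >> h.py <<'E'
def down(a):
    "tool pointing down, tool x at world angle a (deg)"
    a=np.deg2rad(a); x=np.array([np.cos(a),np.sin(a),0]); y=np.array([0,0,-1.]); return Rn.from_matrix(np.stack([x,y,np.cross(x,y)],1))
E
python3 - <<'E'
from h import *
p0,R0=tool(); p1=np.array([.655,-.007,.257])
a0=np.rad2deg(np.arctan2(*R0.as_matrix()[1::-1,0]));print(a0)
for f in (.36,.72,1): print(f,move(p0+(p1-p0)*f,down(a0+(-14.6-a0)*f)))
E
```

```text
63.02532953090801
0.36 (array([-2.762e-01,  2.000e-04, -4.226e-01]), array([ 7.000e-04,  9.755e-01, -3.500e-03]))
0.72 (array([-5.524e-01,  4.000e-04, -8.452e-01]), array([ 1.6000e-03,  1.9509e+00, -3.3000e-03]))
1 (array([-7.6720e-01,  6.0000e-04, -1.1739e+00]), array([ 2.3000e-03,  2.7096e+00, -3.1000e-03]))
```

```bash
python3 -m pendant '[{"x":-0.276,"z":-0.423,"wy":0.975,"jaw":1},{"x":-0.276,"z":-0.423,"wy":0.975,"jaw":1},{"x":-0.276,"z":-0.423,"wy":0.975,"jaw":1},{"x":-0.276,"z":-0.423,"wy":0.975,"jaw":1},{"x":-0.276,"z":-0.423,"wy":0.975,"jaw":1},{"x":-0.276,"z":-0.423,"wy":0.975,"jaw":1}]' 30
python3 - <<'E'
from h import *
p0,R0=tool(); p1=np.array([.655,-.007,.257])
a0=np.rad2deg(np.arctan2(*R0.as_matrix()[1::-1,0]));print(p0,a0)
for f in (.5,1): print(f,move(p0+(p1-p0)*f,down(a0+(-14.6-a0)*f)))
E
```

```text
[0.30592747 0.60110471 0.25666802] 63.02532953090801
0.5 (array([-3.836e-01,  3.000e-04, -5.869e-01]), array([ 1.1000e-03,  1.3548e+00, -3.5000e-03]))
1 (array([-7.6720e-01,  6.0000e-04, -1.1739e+00]), array([ 2.3000e-03,  2.7096e+00, -3.1000e-03]))validation failed for argument at $[0]...
```

```bash
python3 -m pendant '[{"x":-0.276,"y":0,"z":-0.423,"wx":0,"wy":0.975,"wz":0,"jaw":1},{"x":-0.276,"y":0,"z":-0.423,"wx":0,"wy":0.975,"wz":0,"jaw":1},{"x":-0.276,"y":0,"z":-0.423,"wx":0,"wy":0.975,"wz":0,"jaw":1},{"x":-0.276,"y":0,"z":-0.423,"wx":0,"wy":0.975,"wz":0,"jaw":1},{"x":-0.276,"y":0,"z":-0.423,"wx":0,"wy":0.975,"wz":0,"jaw":1},{"x":-0.276,"y":0,"z":-0.423,"wx":0,"wy":0.975,"wz":0,"jaw":1}]' 30
python3 - <<'E'
from h import *
p0,R0=tool(); p1=np.array([.655,-.007,.257])
a0=np.rad2deg(np.arctan2(*R0.as_matrix()[1::-1,0]));print(p0,a0)
for f in (.5,1): print(f,move(p0+(p1-p0)*f,down(a0+(-14.6-a0)*f)))
E
```

```text
clock: 0.65
position: [0.4311, 0.383, 0.2574]
eef_rot: [-0.674, 0.674, 0.213, -0.213]
force: [0.7, -0.0, -0.3]
finger_gap: 1.002
[0.43112737 0.38298679 0.25740951] 35.10579990809004
0.5 (array([-0.0411,  0.0005, -0.4478]), array([ 3.000e-04,  8.675e-01, -7.000e-04]))
1 (array([-0.0823,  0.0009, -0.8956]), array([ 4.0000e-04,  1.7351e+00, -6.0000e-04]))
```

```bash
python3 -m pendant '[{"x":-0.041,"y":0,"z":-0.448,"wx":0,"wy":0.868,"wz":0,"jaw":1},{"x":-0.041,"y":0,"z":-0.448,"wx":0,"wy":0.868,"wz":0,"jaw":1},{"x":-0.041,"y":0,"z":-0.448,"wx":0,"wy":0.868,"wz":0,"jaw":1},{"x":-0.041,"y":0,"z":-0.448,"wx":0,"wy":0.868,"wz":0,"jaw":1},{"x":-0.041,"y":0,"z":-0.448,"wx":0,"wy":0.868,"wz":0,"jaw":1},{"x":-0.041,"y":0,"z":-0.448,"wx":0,"wy":0.868,"wz":0,"jaw":1}]' 30
python3 - <<'E'
from h import *
cv2.imwrite('pics/w1.png',cv2.cvtColor(snapshot('wrist'),cv2.COLOR_RGB2BGR))
p0,R0=tool(); p1=np.array([.655,-.007,.257])
print(p0);print(move(p1,down(-14.6)))
E
```

```text
clock: 1.15
position: [0.5446, 0.1854, 0.2575]
eef_rot: [-0.704, 0.705, 0.062, -0.062]
force: [-0.3, -0.6, -0.8]
finger_gap: 1.004
[0.54519258 0.18460657 0.25743086]
(array([ 0.1499,  0.0021, -0.4155]), array([0.0052, 0.8581, 0.0023]))
```

View pics/w1.png

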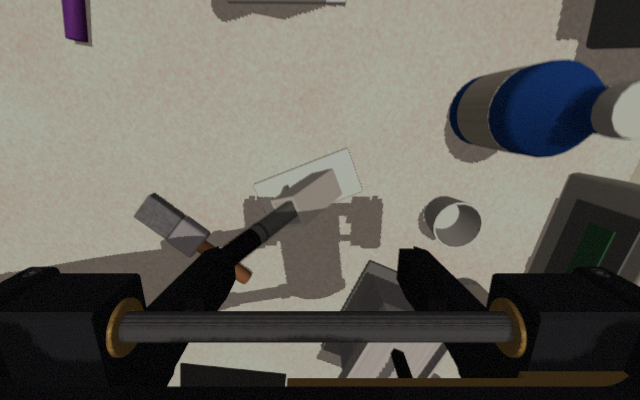

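The wrist picture shows the slim stick and its stand (from about (335,185) to (245,245)), the cup at (450,222), and the tray below the fingers. I continue to above the tray.

```bash
python3 -m pendant '[{"x":0.150,"y":0.002,"z":-0.415,"wx":0.005,"wy":0.858,"wz":0.002,"jaw":1},{"x":0.150,"y":0.002,"z":-0.415,"wx":0.005,"wy":0.858,"wz":0.002,"jaw":1},{"x":0.150,"y":0.002,"z":-0.415,"wx":0.005,"wy":0.858,"wz":0.002,"jaw":1},{"x":0.150,"y":0.002,"z":-0.415,"wx":0.005,"wy":0.858,"wz":0.002,"jaw":1},{"x":0.150,"y":0.002,"z":-0.415,"wx":0.005,"wy":0.858,"wz":0.002,"jaw":1},{"x":0.150,"y":0.002,"z":-0.415,"wx":0.005,"wy":0.858,"wz":0.002,"jaw":1},{"x":0.150,"y":0.002,"z":-0.415,"wx":0.005,"wy":0.858,"wz":0.002,"jaw":1}]' 30
python3 - <<'E'
from h import *
cv2.imwrite('pics/w2.png',cv2.cvtColor(snapshot('wrist'),cv2.COLOR_RGB2BGR))
cv2.imwrite('pics/s2.png',cv2.cvtColor(snapshot('scene'),cv2.COLOR_RGB2BGR)[80:260,200:400].repeat(4,0).repeat(4,1)[:600])
p0,R0=tool(); p1=np.array([.655,-.007,.155])
print(p0);print(move(p1,down(-14.6)))
E
```

```text
clock: 1.78
position: [0.6544, -0.0036, 0.2559]
eef_rot: [0.702, -0.701, 0.09, -0.089]
force: [0.1, 0.6, -0.9]
finger_gap: 1.001
[ 6.52891587e-01 -3.97502008e-04  2.56064092e-01]
(array([ 0.008 ,  0.2021, -0.0123]), array([-0.0057,  0.0074, -0.0068]))
```

View pics/w2.png

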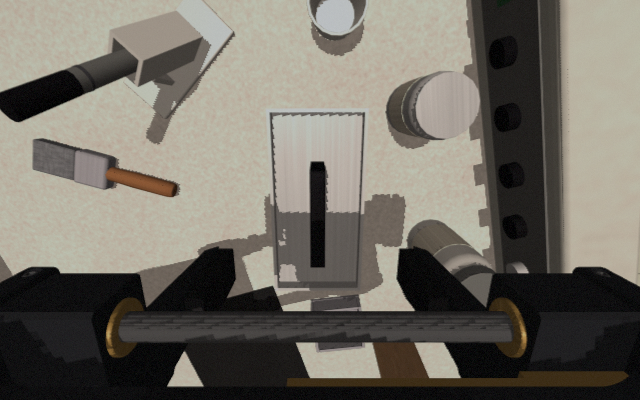

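View pics/s2.png

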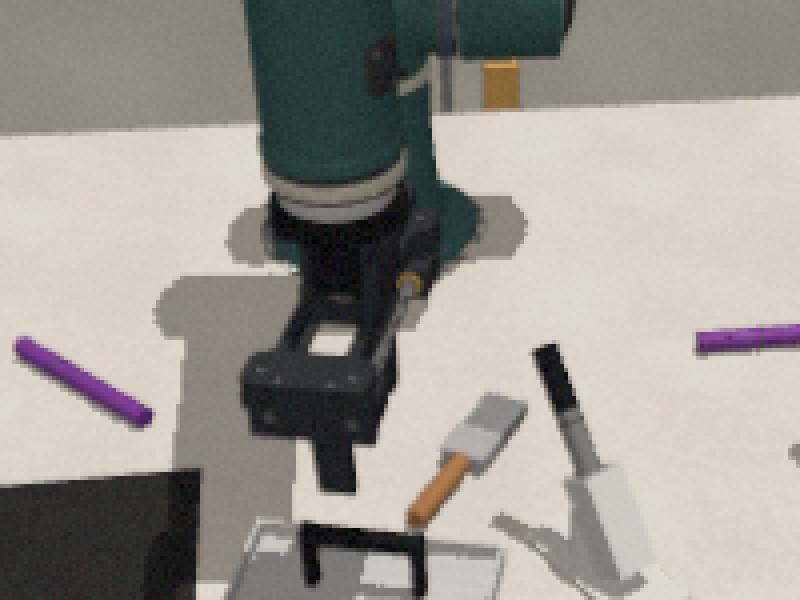

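The wrist view shows the handle bar from (317,162) to (317,267), parallel to the fingers and centred. I check its position.

```bash
python3 - <<'E'
from h import *
W=camera_info('wrist')
a=ray(W,(317,162),.161);b=ray(W,(317,267),.161);print(a,b,(a+b)/2,np.linalg.norm(a-b),np.rad2deg(np.arctan2(-(a-b)[0],(a-b)[1])))
r=[ray(W,q,.125) for q in [(269,109),(366,109),(363,286),(279,288)]];print(np.round(r,4),np.mean(r,0))
c=(a+b)/2;c[2]=.155
print(move(c,down(-14.6)))
E
```

```text
[0.66505637 0.04157259 0.161     ] [ 0.64361533 -0.04253713  0.161     ] [ 6.54335851e-01 -4.82273679e-04  1.61000000e-01] 0.0867995581353076 -14.301112080431912
[[ 0.6364  0.088   0.125 ]
 [ 0.7132  0.0683  0.125 ]
 [ 0.6774 -0.0927  0.125 ]
 [ 0.5969 -0.0746  0.125 ]] [ 0.65599682 -0.00274199  0.125     ]
(array([ 0.0035,  0.2021, -0.    ]), array([-0.0057,  0.0074, -0.0068]))
```

```bash
python3 -m pendant '[{"x":0.006,"y":0.10,"z":-0.007,"wx":-0.006,"wy":0.007,"wz":-0.007,"jaw":1},{"x":0.006,"y":0.15,"z":-0.007,"wx":-0.006,"wy":0.007,"wz":-0.007,"jaw":1},{"x":0.006,"y":0.202,"z":-0.007,"wx":-0.006,"wy":0.007,"wz":-0.007,"jaw":1},{"x":0.006,"y":0.202,"z":-0.007,"wx":-0.006,"wy":0.007,"wz":-0.007,"jaw":0.6},{"x":0.006,"y":0.202,"z":-0.007,"wx":-0.006,"wy":0.007,"wz":-0.007,"jaw":0.05},{"x":0.006,"y":0.202,"z":-0.007,"wx":-0.006,"wy":0.007,"wz":-0.007,"jaw":0},{"x":0.006,"y":0.202,"z":-0.007,"wx":-0.006,"wy":0.007,"wz":-0.007,"jaw":0},{"x":0.006,"y":0.202,"z":-0.007,"wx":-0.006,"wy":0.007,"wz":-0.007,"jaw":0},{"x":0.006,"y":0.202,"z":-0.007,"wx":-0.006,"wy":0.007,"wz":-0.007,"jaw":0},{"x":0.006,"y":0.202,"z":-0.007,"wx":-0.006,"wy":0.007,"wz":-0.007,"jaw":0},{"x":0.006,"y":0.202,"z":-0.007,"wx":-0.006,"wy":0.007,"wz":-0.007,"jaw":0},{"x":0.006,"y":0.202,"z":-0.007,"wx":-0.006,"wy":0.007,"wz":-0.007,"jaw":0}]' 40
```

```text
clock: 2.88
position: [0.6555, -0.0051, 0.1561]
eef_rot: [-0.701, 0.702, -0.089, 0.09]
force: [-0.2, 0.8, 0.2]
finger_gap: 0.34
```

```bash
python3 -m pendant '[{"x":0,"y":0,"z":0,"wx":0,"wy":0,"wz":0,"jaw":0},{"x":0,"y":0,"z":0,"wx":0,"wy":0,"wz":0,"jaw":0},{"x":0,"y":0,"z":0,"wx":0,"wy":0,"wz":0,"jaw":0},{"x":0,"y":0,"z":0,"wx":0,"wy":0,"wz":0,"jaw":0},{"x":0,"y":0,"z":0,"wx":0,"wy":0,"wz":0,"jaw":0},{"x":0,"y":0,"z":0,"wx":0,"wy":0,"wz":0,"jaw":0}]' 40
```

```text
clock: 3.38
position: [0.6553, -0.0051, 0.1556]
eef_rot: [-0.701, 0.702, -0.089, 0.09]
force: [-0.3, 0.3, -0.5]
finger_gap: 0.132
```

```bash
python3 -m pendant '[{"x":0,"y":-0.02,"z":0,"wx":0,"wy":0,"wz":0,"jaw":0},{"x":0,"y":-0.05,"z":0,"wx":0,"wy":0,"wz":0,"jaw":0},{"x":0,"y":-0.09,"z":0,"wx":0,"wy":0,"wz":0,"jaw":0},{"x":0,"y":-0.13,"z":0,"wx":0,"wy":0,"wz":0,"jaw":0},{"x":0,"y":-0.15,"z":0,"wx":0,"wy":0,"wz":0,"jaw":0},{"x":0,"y":-0.15,"z":0,"wx":0,"wy":0,"wz":0,"jaw":0}]' 40
python3 - <<'E'
from h import *
cv2.imwrite('pics/s3.png',cv2.cvtColor(snapshot('scene'),cv2.COLOR_RGB2BGR))
p0,R0=tool(); p1=np.array([.475,-.277,.225])
print(p0);print(move(p1,down(2.4)))
E
```

```text
clock: 3.88
position: [0.6571, -0.0049, 0.2344]
eef_rot: [-0.701, 0.702, -0.087, 0.092]
force: [0.8, -0.2, -2.5]
finger_gap: 0.129
[ 0.65616202 -0.00487874  0.23237589]
(array([-0.214 ,  0.0137, -0.6178]), array([ 0.0016, -0.5918,  0.01  ]))
```

View pics/s3.png

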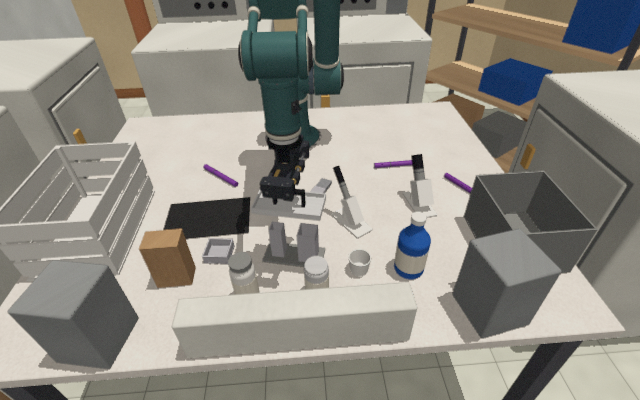

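The tray is clear and both canisters show at (278,242) and (308,242). Next I carry it to the mat.

```bash
python3 -m pendant '[{"x":-0.02,"y":0.0,"z":-0.06,"wx":0,"wy":-0.06,"wz":0,"jaw":0},{"x":-0.04,"y":0.0,"z":-0.12,"wx":0,"wy":-0.12,"wz":0,"jaw":0},{"x":-0.064,"y":0.0,"z":-0.185,"wx":0,"wy":-0.18,"wz":0,"jaw":0},{"x":-0.09,"y":0.0,"z":-0.26,"wx":0,"wy":-0.25,"wz":0,"jaw":0},{"x":-0.115,"y":0.0,"z":-0.333,"wx":0,"wy":-0.32,"wz":0,"jaw":0},{"x":-0.14,"y":0.005,"z":-0.406,"wx":0,"wy":-0.39,"wz":0.003,"jaw":0},{"x":-0.166,"y":0.01,"z":-0.48,"wx":0,"wy":-0.46,"wz":0.005,"jaw":0},{"x":-0.19,"y":0.012,"z":-0.55,"wx":0,"wy":-0.53,"wz":0.01,"jaw":0},{"x":-0.205,"y":0.014,"z":-0.595,"wx":0,"wy":-0.57,"wz":0.01,"jaw":0},{"x":-0.214,"y":0.014,"z":-0.618,"wx":0.002,"wy":-0.592,"wz":0.01,"jaw":0},{"x":-0.214,"y":0.014,"z":-0.618,"wx":0.002,"wy":-0.592,"wz":0.01,"jaw":0},{"x":-0.214,"y":0.014,"z":-0.618,"wx":0.002,"wy":-0.592,"wz":0.01,"jaw":0}]' 40
python3 - <<'E'
from h import *
cv2.imwrite('pics/t4.png',cv2.cvtColor(snapshot('top'),cv2.COLOR_RGB2BGR))
cv2.imwrite('pics/s4.png',cv2.cvtColor(snapshot('scene'),cv2.COLOR_RGB2BGR)[80:300,120:440].repeat(2,0).repeat(2,1))
cv2.imwrite('pics/w4.png',cv2.cvtColor(snapshot('wrist'),cv2.COLOR_RGB2BGR))
p0,R0=tool(); p1=np.array([.475,-.277,.062])
print(p0);print(move(p1,down(2.4)))
E
```

```text
clock: 4.93
position: [0.473, -0.277, 0.2221]
eef_rot: [0.708, -0.706, -0.012, 0.016]
force: [0.9, 0.4, -2.9]
finger_gap: 0.125
[ 0.47429079 -0.27614724  0.22302335]
(array([ 0.0026,  0.322 , -0.0022]), array([-0.0027,  0.0016, -0.0076]))
```

View pics/t4.png

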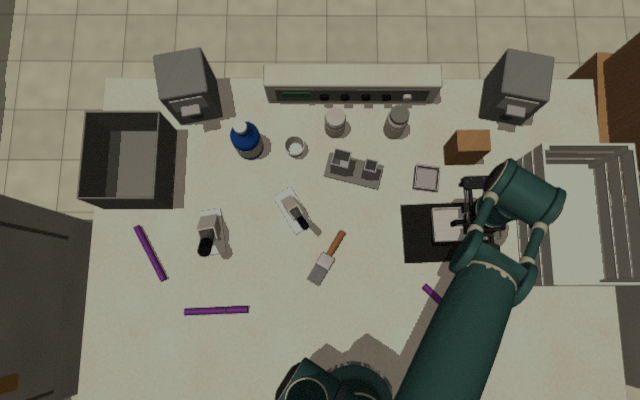

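View pics/s4.png

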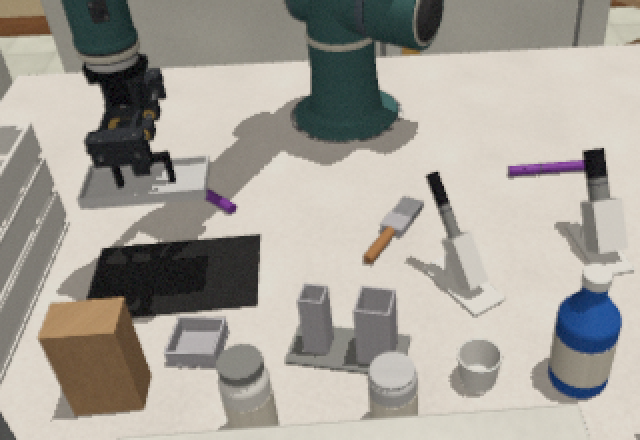

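View pics/w4.png

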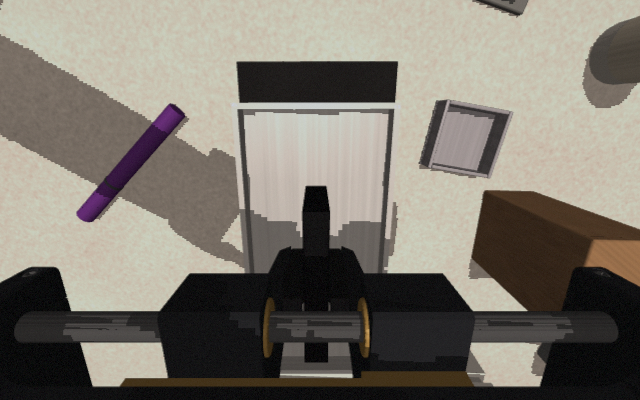

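The tray is centred over the mat, with the mat showing around it in the wrist and top views. I lower it, slowly at the end.

```bash
python3 -m pendant '[{"x":0.003,"y":0.07,"z":-0.002,"wx":-0.003,"wy":0.002,"wz":-0.008,"jaw":0},{"x":0.003,"y":0.14,"z":-0.002,"wx":-0.003,"wy":0.002,"wz":-0.008,"jaw":0},{"x":0.003,"y":0.21,"z":-0.002,"wx":-0.003,"wy":0.002,"wz":-0.008,"jaw":0},{"x":0.003,"y":0.26,"z":-0.002,"wx":-0.003,"wy":0.002,"wz":-0.008,"jaw":0},{"x":0.003,"y":0.295,"z":-0.002,"wx":-0.003,"wy":0.002,"wz":-0.008,"jaw":0},{"x":0.003,"y":0.31,"z":-0.002,"wx":-0.003,"wy":0.002,"wz":-0.008,"jaw":0},{"x":0.003,"y":0.318,"z":-0.002,"wx":-0.003,"wy":0.002,"wz":-0.008,"jaw":0},{"x":0.003,"y":0.318,"z":-0.002,"wx":-0.003,"wy":0.002,"wz":-0.008,"jaw":0},{"x":0.003,"y":0.318,"z":-0.002,"wx":-0.003,"wy":0.002,"wz":-0.008,"jaw":0}]' 40
python3 -c "
from h import *
print(tool()[0])"
```

```text
clock: 5.83
position: [0.4764, -0.2783, 0.0659]
eef_rot: [-0.706, 0.708, 0.016, -0.014]
force: [-0.1, 0.2, -2.3]
finger_gap: 0.127
[ 0.47635943 -0.27827158  0.06592368]
```

```bash
python3 -m pendant '[{"x":0,"y":0.006,"z":0,"wx":0,"wy":0,"wz":0,"jaw":0},{"x":0,"y":0.010,"z":0,"wx":0,"wy":0,"wz":0,"jaw":0},{"x":0,"y":0.012,"z":0,"wx":0,"wy":0,"wz":0,"jaw":0},{"x":0,"y":0.012,"z":0,"wx":0,"wy":0,"wz":0,"jaw":0}]' 40
python3 -c "
from h import *
s=sense();print(tool()[0],s['force'])"
```

```text
clock: 6.17
position: [0.4752, -0.2781, 0.059]
eef_rot: [-0.706, 0.707, 0.015, -0.014]
force: [-0.6, -0.1, -3.3]
finger_gap: 0.127
[ 0.47521314 -0.27813871  0.05901655] [-0.57456079 -0.08010111 -3.3144734 ]
```

```bash
python3 -m pendant '[{"x":0,"y":0.003,"z":0,"wx":0,"wy":0,"wz":0,"jaw":0},{"x":0,"y":0.004,"z":0,"wx":0,"wy":0,"wz":0,"jaw":0},{"x":0,"y":0.004,"z":0,"wx":0,"wy":0,"wz":0,"jaw":0},{"x":0,"y":0.004,"z":0,"wx":0,"wy":0,"wz":0,"jaw":0}]' 40
python3 -c "
from h import *
s=sense();print(tool()[0],s['force'])"
```

```text
clock: 6.5
position: [0.4754, -0.2782, 0.0585]
eef_rot: [-0.706, 0.707, 0.015, -0.014]
force: [-4.5, 2.5, 8.4]
finger_gap: 0.129
[ 0.47537391 -0.27824281  0.05847583] [-4.4805574   2.46445137  8.43698873]
```

```bash
python3 -m pendant '[{"x":0,"y":0,"z":0,"wx":0,"wy":0,"wz":0,"jaw":0.6},{"x":0,"y":0,"z":0,"wx":0,"wy":0,"wz":0,"jaw":0.6},{"x":0,"y":0,"z":0,"wx":0,"wy":0,"wz":0,"jaw":0.6},{"x":0,"y":0,"z":0,"wx":0,"wy":0,"wz":0,"jaw":0.6},{"x":0,"y":0,"z":0,"wx":0,"wy":0,"wz":0,"jaw":0.6},{"x":0,"y":0,"z":0,"wx":0,"wy":0,"wz":0,"jaw":0.6},{"x":0,"y":-0.05,"z":0,"wx":0,"wy":0,"wz":0,"jaw":0.7},{"x":0,"y":-0.13,"z":0,"wx":0,"wy":0,"wz":0,"jaw":0.7},{"x":0,"y":-0.21,"z":0,"wx":0,"wy":0,"wz":0,"jaw":0.7},{"x":0,"y":-0.29,"z":0,"wx":0,"wy":0,"wz":0,"jaw":0.7},{"x":0,"y":-0.37,"z":0,"wx":0,"wy":0,"wz":0,"jaw":0.7},{"x":0,"y":-0.42,"z":0,"wx":0,"wy":0,"wz":0,"jaw":0.7},{"x":0,"y":-0.42,"z":0,"wx":0,"wy":0,"wz":0,"jaw":0.7}]' 30
python3 - <<'E'
from h import *
cv2.imwrite('pics/t5.png',cv2.cvtColor(snapshot('top'),cv2.COLOR_RGB2BGR))
t=cv2.imread('pics/t5.png')
cv2.imwrite('pics/c5.png',cv2.resize(t[140:265,310:510],None,fx=4,fy=4,interpolation=cv2.INTER_CUBIC))
cv2.imwrite('pics/s5.png',cv2.cvtColor(snapshot('scene'),cv2.COLOR_RGB2BGR))
t=cv2.imread('pics/s5.png')
cv2.imwrite('pics/c5s.png',cv2.resize(t[145:275,150:350],None,fx=4,fy=4,interpolation=cv2.INTER_CUBIC))
p,R=tool();print(p,R.as_matrix().round(3),sense()['joints'])
E
```

```text
clock: 7.58
position: [0.4781, -0.2798, 0.2747]
eef_rot: [-0.704, 0.71, 0.019, -0.01]
force: [1.1, 0.0, 0.8]
finger_gap: 0.702
[ 0.47554412 -0.27817265  0.26808776] [[ 0.999  0.004 -0.041]
 [ 0.041 -0.003  0.999]
 [ 0.003 -1.    -0.003]] [-5.74268899e-01  2.00015112e-02  1.86131753e+00 -4.10108357e-04
  1.25579778e+00 -6.15144038e-01]
```

View pics/c5.png

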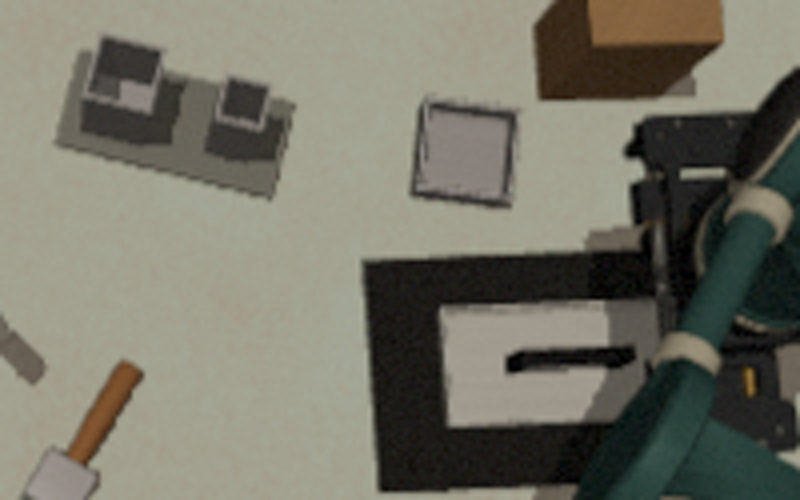

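View pics/c5s.png

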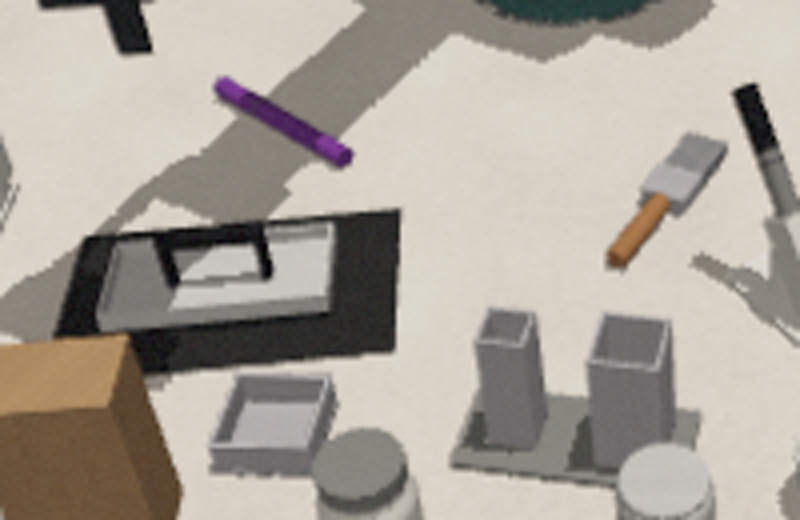

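The tray is flat on the mat with mat showing on all sides. Next I compute the canister mouths and the slim pregrasp.

```bash
cat >> h.py <<'E'
def along(a):
    "tool y = -a (a=stick axis to cap), tool x horizontal"
    a=np.array(a)/np.linalg.norm(a); x=np.array([-a[1],a[0],0]);x/=np.linalg.norm(x); y=-a
    return Rn.from_matrix(np.stack([x,y,np.cross(x,y)],1))
def lean(az,t=35):
    az=np.deg2rad(az);t=np.deg2rad(t); return np.array([np.sin(t)*np.cos(az),np.sin(t)*np.sin(az),np.cos(t)])
E
python3 - <<'E'
from h import *
T=camera_info('top');S=camera_info('scene')
c5=lambda u,v:np.array([310+(u+.5)/4-.5,140+(v+.5)/4-.5])
cs=lambda u,v:np.array([150+(u+.5)/4-.5,145+(v+.5)/4-.5])
N=[(225,76),(272,82),(266,130),(217,124)];Wd=[(103,35),(165,48),(158,113),(88,95)]
Ns=[(532,348),(476,341),(487,308),(538,314)];Ws=[(668,369),(591,362),(603,315),(672,320)]
for n,A,B in (('narrow',N,Ns),('wide',Wd,Ws)):
    t=[ray(T,c5(*q),.108) for q in A]; s=[ray(S,cs(*q),.108) for q in B]
    print(n,np.mean(t,0).round(4),np.mean(s,0).round(4),np.array([tri([(T,c5(*a)),(S,cs(*b))])[0] for a,b in zip(A,B)]).mean(0).round(4))
az=-149.5; a=lean(az); Rg=along(a); print(Rg.as_matrix().round(2))
p0,R0=tool(); pg=np.array([.468,.129,.16])+.06*a
from scipy.spatial.transform import Slerp
sl=Slerp([0,1],Rn.concatenate([R0,Rg]))
print(pg,(R0.inv()*Rg).magnitude())
mid=np.array([.46,-.10,.30]); print(move(mid,sl(.35))); print(move(pg,Rg))
E
```

```text
narrow [ 0.6442 -0.0495  0.108 ] [ 0.6481 -0.0454  0.108 ] [ 0.6449 -0.0476  0.1051]
wide [0.6655 0.0302 0.108 ] [0.6684 0.0362 0.108 ] [0.6661 0.0333 0.1059]
[[ 0.51  0.49  0.71]
 [-0.86  0.29  0.42]
 [ 0.   -0.82  0.57]]
[0.43834739 0.11153328 0.20914912] 1.2256396820484396
(array([-0.0162, -0.0649,  0.3571]), array([ 0.3853,  0.7321, -0.2274]))
(array([-0.0428,  0.1155,  0.7821]), array([ 1.1008,  2.0916, -0.6496]))
```

```bash
python3 -m pendant '[{"x":-0.016,"y":-0.065,"z":0.357,"wx":0.385,"wy":0.732,"wz":-0.227,"jaw":0.7},{"x":-0.016,"y":-0.065,"z":0.357,"wx":0.385,"wy":0.732,"wz":-0.227,"jaw":0.7},{"x":-0.016,"y":-0.065,"z":0.357,"wx":0.385,"wy":0.732,"wz":-0.227,"jaw":0.7},{"x":-0.016,"y":-0.065,"z":0.357,"wx":0.385,"wy":0.732,"wz":-0.227,"jaw":0.7},{"x":-0.016,"y":-0.065,"z":0.357,"wx":0.385,"wy":0.732,"wz":-0.227,"jaw":0.7}]' 30
python3 - <<'E'
from h import *
from scipy.spatial.transform import Slerp
Rg=along(lean(-149.5));p0,R0=tool();print(p0)
sl=Slerp([0,1],Rn.concatenate([R0,Rg]))
print(move([.45,.02,.27],sl(.5)),move([.438,.1115,.209],Rg))
E
```

```text
clock: 8.1
position: [0.4571, -0.0961, 0.2966]
eef_rot: [0.763, -0.624, 0.078, -0.152]
force: [-0.0, 0.8, -0.5]
finger_gap: 0.702
[ 0.45711605 -0.0961266   0.29661394]
(array([-0.0937,  0.0908,  0.1999]), array([ 0.357 ,  0.6742, -0.2192])) (array([-0.1853,  0.2386,  0.3366]), array([ 0.7141,  1.3483, -0.4383]))
```

```bash
python3 -m pendant '[{"x":-0.094,"y":0.091,"z":0.2,"wx":0.357,"wy":0.674,"wz":-0.219,"jaw":0.7},{"x":-0.094,"y":0.091,"z":0.2,"wx":0.357,"wy":0.674,"wz":-0.219,"jaw":0.7},{"x":-0.094,"y":0.091,"z":0.2,"wx":0.357,"wy":0.674,"wz":-0.219,"jaw":0.7},{"x":-0.094,"y":0.091,"z":0.2,"wx":0.357,"wy":0.674,"wz":-0.219,"jaw":0.7}]' 30
python3 - <<'E'
from h import *
Rg=along(lean(-149.5));p0,R0=tool();print(p0)
print(move([.438,.1115,.209],Rg))
E
```

```text
clock: 8.43
position: [0.4467, 0.0213, 0.2647]
eef_rot: [0.782, -0.523, 0.159, -0.3]
force: [-0.8, 0.3, -1.0]
finger_gap: 0.694
[0.44669006 0.0212622  0.26467626]
(array([-0.1352,  0.1458,  0.0758]), array([ 0.3644,  0.6713, -0.231 ]))
```

```bash
python3 -m pendant '[{"x":-0.135,"y":0.06,"z":0.076,"wx":0.364,"wy":0.671,"wz":-0.231,"jaw":0.7},{"x":-0.135,"y":0.09,"z":0.076,"wx":0.364,"wy":0.671,"wz":-0.231,"jaw":0.7},{"x":-0.135,"y":0.146,"z":0.076,"wx":0.364,"wy":0.671,"wz":-0.231,"jaw":0.7},{"x":-0.135,"y":0.146,"z":0.076,"wx":0.364,"wy":0.671,"wz":-0.231,"jaw":0.7},{"x":-0.135,"y":0.146,"z":0.076,"wx":0.364,"wy":0.671,"wz":-0.231,"jaw":0.7},{"x":-0.135,"y":0.146,"z":0.076,"wx":0.364,"wy":0.671,"wz":-0.231,"jaw":0.7}]' 30
python3 - <<'E'
from h import *
Rg=along(lean(-149.5));p0,R0=tool();print(p0,sense()['joints'])
print(move([.438,.1115,.209],Rg))
W=camera_info('wrist');np.savez('w6.npz',**W)
cv2.imwrite('pics/w6.png',cv2.cvtColor(snapshot('wrist'),cv2.COLOR_RGB2BGR))
print(-W['R'].T@W['t'], proj(W,[p0,[.468,.129,.16]]))
E
```

```text
clock: 8.93
position: [0.4446, 0.1058, 0.2155]
eef_rot: [0.77, -0.402, 0.223, -0.442]
force: [1.2, -0.1, 1.6]
finger_gap: 0.696
[0.44458521 0.10580965 0.21548244] [-0.03774676 -0.47733162  2.46133348  0.50370446  0.68086934  0.67570421]
(array([-0.0167,  0.0072, -0.0119]), array([-0.0076,  0.0187,  0.0177]))
[0.43591811 0.10264386 0.36472288] [[315.21875537 284.39847868]
 [302.70652304 241.62913156]]
```

View pics/w6.png

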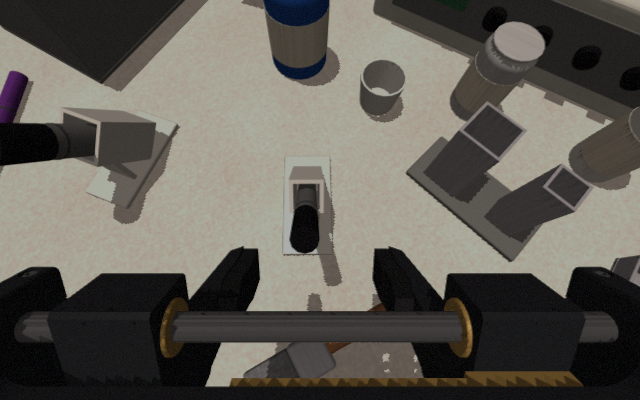

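```bash
python3 - <<'E'
import cv2
t=cv2.imread('pics/w6.png')
cv2.imwrite('pics/c6.png',cv2.resize(t[150:260,250:370],None,fx=5,fy=5,interpolation=cv2.INTER_CUBIC))
cv2.imwrite('pics/c6b.png',cv2.resize(t[90:230,440:600],None,fx=4,fy=4,interpolation=cv2.INTER_CUBIC))
E
```

```text
(no output)
```

View pics/c6.png

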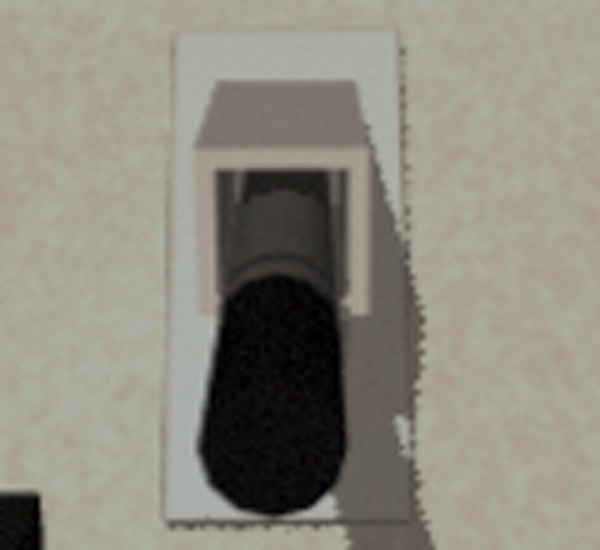

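View pics/c6b.png

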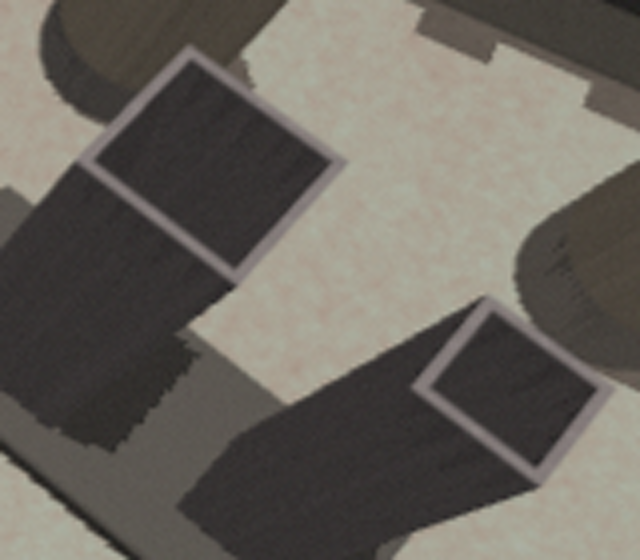

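```bash
python3 - <<'E'
from h import *
T=camera_info('top');S=camera_info('scene');W=dict(np.load('w6.npz'))
c1=lambda u,v:np.array([185+(u+.5)/5.7-.5,180+(v+.5)/5.7-.5])
c3=lambda u,v:np.array([240+(u+.5)/4-.5,150+(v+.5)/4-.5])
w=lambda u,v:np.array([250+(u+.5)/5-.5,150+(v+.5)/5-.5])
wb=lambda u,v:np.array([440+(u+.5)/4-.5,90+(v+.5)/4-.5])
f=[ray(W,w(*q),.008) for q in [(175,32),(402,32),(410,522),(165,522)]]; f=np.array(f);print(f.round(4))
d=(f[3]-f[0]+f[2]-f[1]);print('az',np.rad2deg(np.arctan2(d[1],d[0])),'centre',f.mean(0),[np.linalg.norm(f[i]-f[i-1]).round(4) for i in range(4)])
cap=w(273,442); print(tri([(T,c1(687,268)),(S,c3(386,70)),(W,cap)]),tri([(T,c1(687,268)),(W,cap)]),[ray(W,cap,z).round(4) for z in (.155,.16,.165)])
# socket mouth outer corners of wrist
for q in [(197,148),(370,148),(370,315),(197,315)]: print('mouth',ray(W,w(*q),.075).round(4))
for n,c in (('narrow',[(490,295),(612,388),(540,487),(413,387)]),('wide',[(190,45),(347,160),(237,284),(79,160)])):
    r=np.array([ray(W,wb(*q),.108) for q in c]);print(n,r.mean(0).round(4),[np.linalg.norm(r[i]-r[i-1]).round(4) for i in range(4)], np.rad2deg(np.arctan2(*(r[0]-r[1])[[1,0]])))
E
```

```text
[[0.577  0.2285 0.008 ]
 [0.6079 0.1773 0.008 ]
 [0.4967 0.1114 0.008 ]
 [0.467  0.1613 0.008 ]]
az -148.94877349062307 centre [0.53712874 0.16962194 0.008     ] [np.float64(0.129), np.float64(0.0598), np.float64(0.1293), np.float64(0.0581)]
(array([0.47023589, 0.12912909, 0.16174615]), np.float64(0.9673605556465077)) (array([0.46564537, 0.12564529, 0.18921839]), np.float64(0.638700516796689)) [array([0.4715, 0.1301, 0.155 ]), array([0.4707, 0.1294, 0.16  ]), array([0.4698, 0.1288, 0.165 ])]
mouth [0.5302 0.1865 0.075 ]
mouth [0.5488 0.1556 0.075 ]
mouth [0.5173 0.1373 0.075 ]
mouth [0.4995 0.1672 0.075 ]
narrow [ 0.6462 -0.0485  0.108 ] [np.float64(0.0337), np.float64(0.0327), np.float64(0.0335), np.float64(0.0336)] 74.41507131321416
wide [0.6676 0.0331 0.108 ] [np.float64(0.0476), np.float64(0.047), np.float64(0.0479), np.float64(0.047)] 75.57015925381246
```

```bash
python3 - <<'E'
from h import *
a=lean(-149);cap=np.array([.4705,.1294,.161])
for d in (.05,.0,-.038): print(d,(cap+d*a).round(4),move(cap+d*a,along(a)))
E
```

```text
0.05 [0.4459 0.1146 0.202 ] (array([-0.0162,  0.0301, -0.0099]), array([-0.0123,  0.0039,  0.0311]))
0.0 [0.4705 0.1294 0.161 ] (array([-0.0178,  0.1301, -0.0105]), array([-0.0123,  0.0039,  0.0311]))
-0.038 [0.4892 0.1406 0.1299] (array([-0.019 ,  0.2061, -0.011 ]), array([-0.0123,  0.0039,  0.0311]))
```

```bash
python3 -m pendant '[{"x":-0.016,"y":0.02,"z":-0.01,"wx":-0.012,"wy":0.004,"wz":0.031,"jaw":0.7},{"x":-0.016,"y":0.03,"z":-0.01,"wx":-0.012,"wy":0.004,"wz":0.031,"jaw":0.7},{"x":-0.017,"y":0.07,"z":-0.01,"wx":-0.012,"wy":0.004,"wz":0.031,"jaw":0.7},{"x":-0.018,"y":0.12,"z":-0.01,"wx":-0.012,"wy":0.004,"wz":0.031,"jaw":0.7},{"x":-0.018,"y":0.12,"z":-0.01,"wx":-0.012,"wy":0.004,"wz":0.031,"jaw":0.7},{"x":-0.018,"y":0.12,"z":-0.01,"wx":-0.012,"wy":0.004,"wz":0.031,"jaw":0.7}]' 30
python3 - <<'E'
from h import *
a=lean(-149);cap=np.array([.4705,.1294,.161])
print(tool()[0],move(cap-.038*a,along(a)))
W=camera_info('wrist');np.savez('w7.npz',**W)
t=cv2.cvtColor(snapshot('wrist'),cv2.COLOR_RGB2BGR);cv2.imwrite('pics/w7.png',t)
print(proj(W,[cap,cap-.07*a]))
cv2.imwrite('pics/c7.png',cv2.resize(t[120:320,200:440],None,fx=3,fy=3,interpolation=cv2.INTER_CUBIC))
E
```

```text
clock: 9.48
position: [0.466, 0.129, 0.1619]
eef_rot: [0.772, -0.403, 0.23, -0.436]
force: [-0.4, 0.1, -0.2]
finger_gap: 0.701
[0.46601309 0.12902193 0.16185348] (array([0.0042, 0.082 , 0.006 ]), array([ 0.009 , -0.0053, -0.0067]))
[[319.32687222 275.93993985]
 [318.52212973 224.64044665]]
```

View pics/c7.png

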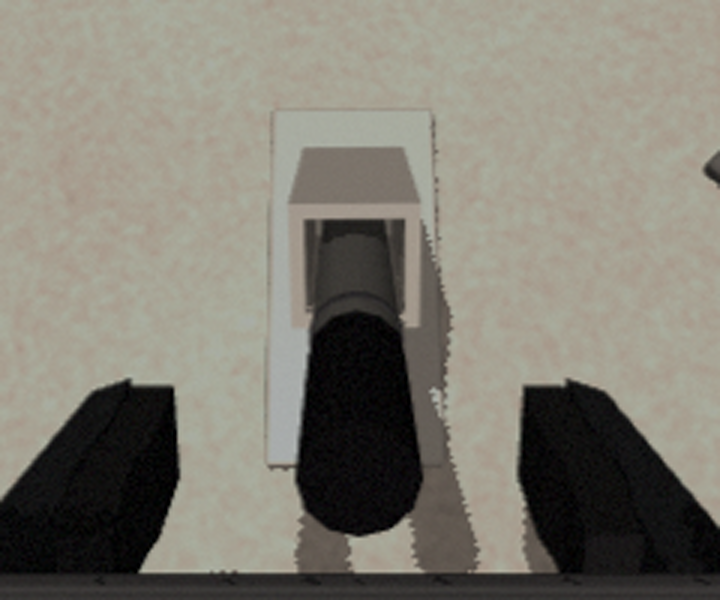

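The cap at crop (359,475) lies between the pads, as predicted. I advance and grip.

```bash
python3 -m pendant '[{"x":0.004,"y":0.03,"z":0.005,"wx":0.009,"wy":-0.005,"wz":-0.006,"jaw":0.7},{"x":0.004,"y":0.06,"z":0.005,"wx":0.009,"wy":-0.005,"wz":-0.006,"jaw":0.7},{"x":0.004,"y":0.082,"z":0.006,"wx":0.009,"wy":-0.005,"wz":-0.006,"jaw":0.6},{"x":0.004,"y":0.082,"z":0.006,"wx":0.009,"wy":-0.005,"wz":-0.006,"jaw":0.5},{"x":0.004,"y":0.082,"z":0.006,"wx":0.009,"wy":-0.005,"wz":-0.006,"jaw":0.4},{"x":0.004,"y":0.082,"z":0.006,"wx":0.009,"wy":-0.005,"wz":-0.006,"jaw":0.3},{"x":0.004,"y":0.082,"z":0.006,"wx":0.009,"wy":-0.005,"wz":-0.006,"jaw":0.2},{"x":0.004,"y":0.082,"z":0.006,"wx":0.009,"wy":-0.005,"wz":-0.006,"jaw":0.1},{"x":0.004,"y":0.082,"z":0.006,"wx":0.009,"wy":-0.005,"wz":-0.006,"jaw":0.1},{"x":0.004,"y":0.082,"z":0.006,"wx":0.009,"wy":-0.005,"wz":-0.006,"jaw":0.1},{"x":0.004,"y":0.082,"z":0.006,"wx":0.009,"wy":-0.005,"wz":-0.006,"jaw":0.1},{"x":0.004,"y":0.082,"z":0.006,"wx":0.009,"wy":-0.005,"wz":-0.006,"jaw":0.1},{"x":0.004,"y":0.082,"z":0.006,"wx":0.009,"wy":-0.005,"wz":-0.006,"jaw":0.1}]' 25
python3 -c "
from h import *
a=lean(-149);cap=np.array([.4705,.1294,.161])
print(tool()[0],move(cap-.038*a,along(a)),sense()['torque'])"
```

```text
clock: 10.62
position: [0.4902, 0.1406, 0.1324]
eef_rot: [0.773, -0.4, 0.225, -0.438]
force: [-4.7, -2.9, 6.9]
finger_gap: 0.218
[0.49018999 0.14062253 0.13244521] (array([-0.0011,  0.0032, -0.0044]), array([-0.0105,  0.0019,  0.0049])) [-0.25414682  0.47728066 -0.03312354]
```

```bash
python3 -m pendant '[{"x":0,"y":-0.02,"z":0,"wx":0,"wy":0,"wz":0,"jaw":0.1},{"x":0,"y":-0.05,"z":0,"wx":0,"wy":0,"wz":0,"jaw":0.1},{"x":0,"y":-0.08,"z":0,"wx":0,"wy":0,"wz":0,"jaw":0.1},{"x":0,"y":-0.11,"z":0,"wx":0,"wy":0,"wz":0,"jaw":0.1},{"x":0,"y":-0.14,"z":0,"wx":0,"wy":0,"wz":0,"jaw":0.1},{"x":0,"y":-0.165,"z":0,"wx":0,"wy":0,"wz":0,"jaw":0.1},{"x":0,"y":-0.18,"z":0,"wx":0,"wy":0,"wz":0,"jaw":0.1},{"x":0,"y":-0.18,"z":0,"wx":0,"wy":0,"wz":0,"jaw":0.1}]' 25
python3 - <<'E'
from h import *
a=lean(-149);p,R=tool()
print(p,sense()['joints'],sense()['force'],(R.inv()*along(a)).as_rotvec())
t=cv2.cvtColor(snapshot('scene'),cv2.COLOR_RGB2BGR);cv2.imwrite('pics/s8.png',cv2.resize(t[80:280,220:460],None,fx=3,fy=3,interpolation=cv2.INTER_CUBIC))
t=cv2.cvtColor(snapshot('wrist'),cv2.COLOR_RGB2BGR);cv2.imwrite('pics/w8.png',t)
E
```

```text
clock: 11.28
position: [0.4454, 0.1138, 0.2065]
eef_rot: [0.773, -0.4, 0.225, -0.438]
force: [1.4, -0.2, -0.5]
finger_gap: 0.217
[0.44536527 0.11382832 0.20647604] [-0.02079355 -0.45850044  2.46920327  0.52391776  0.65701155  0.66676398] [ 1.36977304 -0.1982048  -0.52563591] [-0.00601533  0.00102988  0.00312941]
```

View pics/s8.png

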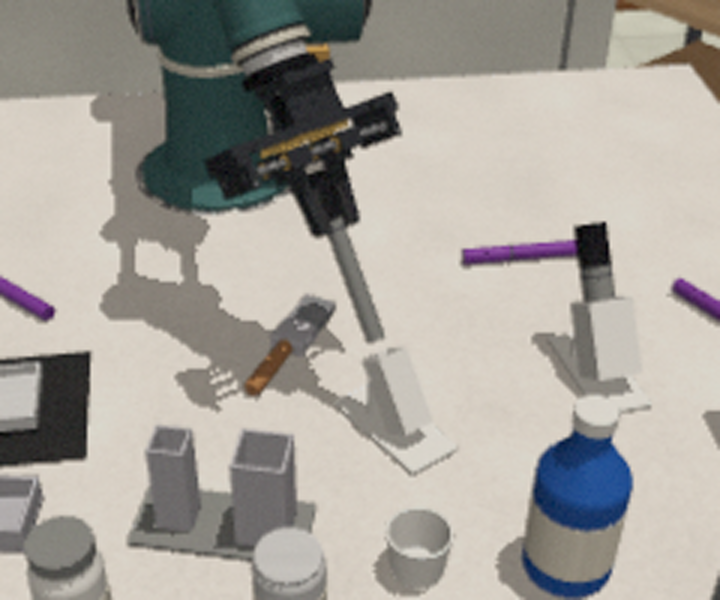

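View pics/w8.png

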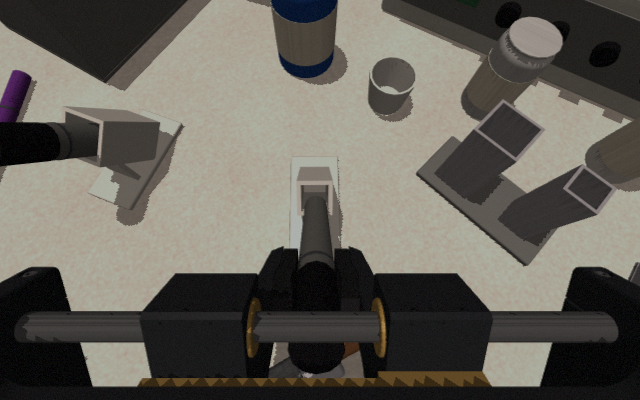

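The slim stick is out of its stand: its foot is clear at crop (375,335) in the scene picture and the stick is centred in the jaws. I move it over the narrow canister and turn it upright.

```bash
python3 - <<'E'
from h import *
from scipy.spatial.transform import Slerp
p0,R0=tool();Rg=down(-59)
sl=Slerp([0,1],Rn.concatenate([R0,Rg])); print((R0.inv()*Rg).as_rotvec())
print(move(p0+[0,0,.05],R0)); print(move([.53,.05,.285],sl(.5)))
E
```

```text
[-6.14669646e-01 -1.88102347e-04  1.90017432e-03]
(array([ 0.0002, -0.0817,  0.0577]), array([0., 0., 0.]))
(array([ 0.1976, -0.0848,  0.1577]), array([-6.147e-01, -2.000e-04,  1.900e-03]))
```

```bash
python3 -m pendant '[{"x":0,"y":-0.04,"z":0.028,"wx":0,"wy":0,"wz":0,"jaw":0.1},{"x":0,"y":-0.082,"z":0.058,"wx":0,"wy":0,"wz":0,"jaw":0.1},{"x":0.03,"y":-0.083,"z":0.08,"wx":-0.1,"wy":0,"wz":0,"jaw":0.1},{"x":0.08,"y":-0.084,"z":0.1,"wx":-0.25,"wy":0,"wz":0,"jaw":0.1},{"x":0.13,"y":-0.085,"z":0.13,"wx":-0.42,"wy":0,"wz":0,"jaw":0.1},{"x":0.17,"y":-0.085,"z":0.15,"wx":-0.55,"wy":0,"wz":0,"jaw":0.1},{"x":0.198,"y":-0.085,"z":0.158,"wx":-0.615,"wy":0,"wz":0.002,"jaw":0.1},{"x":0.198,"y":-0.085,"z":0.158,"wx":-0.615,"wy":0,"wz":0.002,"jaw":0.1}]' 25
python3 - <<'E'
from h import *
print(tool()[0],move([.6462,-.0485,.275],down(-59)))
E
```

```text
clock: 12.05
position: [0.5338, 0.0492, 0.2854]
eef_rot: [0.702, -0.515, 0.291, -0.398]
force: [0.4, 0.9, -0.5]
finger_gap: 0.218
[0.53382631 0.04918833 0.28539802] (array([0.2832, 0.048 , 0.0814]), array([-6.127e-01, -3.000e-04,  2.900e-03]))
```

```bash
python3 -m pendant '[{"x":0.05,"y":0,"z":0.014,"wx":-0.1,"wy":0,"wz":0,"jaw":0.1},{"x":0.11,"y":0.01,"z":0.03,"wx":-0.25,"wy":0,"wz":0,"jaw":0.1},{"x":0.17,"y":0.02,"z":0.05,"wx":-0.4,"wy":0,"wz":0,"jaw":0.1},{"x":0.23,"y":0.03,"z":0.065,"wx":-0.53,"wy":0,"wz":0,"jaw":0.1},{"x":0.27,"y":0.04,"z":0.075,"wx":-0.6,"wy":0,"wz":0.003,"jaw":0.1},{"x":0.283,"y":0.045,"z":0.081,"wx":-0.613,"wy":0,"wz":0.003,"jaw":0.1},{"x":0.283,"y":0.045,"z":0.081,"wx":-0.613,"wy":0,"wz":0.003,"jaw":0.1},{"x":0.283,"y":0.045,"z":0.081,"wx":-0.613,"wy":0,"wz":0.003,"jaw":0.1}]' 25
python3 - <<'E'
from h import *
W=camera_info('wrist');np.savez('w9.npz',**W);p,R=tool()
print(p,move([.6462,-.0485,.275],down(-59)))
t=cv2.cvtColor(snapshot('wrist'),cv2.COLOR_RGB2BGR);cv2.imwrite('pics/w9.png',t)
t=cv2.cvtColor(snapshot('scene'),cv2.COLOR_RGB2BGR);cv2.imwrite('pics/s9f.png',t)
cv2.imwrite('pics/s9.png',cv2.resize(t[130:280,220:380],None,fx=4,fy=4,interpolation=cv2.INTER_CUBIC))
t=cv2.cvtColor(snapshot('top'),cv2.COLOR_RGB2BGR);cv2.imwrite('pics/t9.png',cv2.resize(t[100:250,270:430],None,fx=4,fy=4,interpolation=cv2.INTER_CUBIC))
print(proj(camera_info('scene'),[p,p-[0,0,.13]]),proj(camera_info('wrist'),[p,p-[0,0,.13]]))
E
```

```text
clock: 12.72
position: [0.6408, -0.0471, 0.2745]
eef_rot: [0.616, -0.615, 0.349, -0.347]
force: [0.6, 0.1, -0.1]
finger_gap: 0.218
[ 0.64079407 -0.04708963  0.27450252] (array([ 0.008 , -0.001 ,  0.0078]), array([ 0.0018,  0.0006, -0.0072]))
[[269.25629825 173.79657366]
 [274.71362429 214.44051677]] [[315.33271901 280.92733576]
 [315.64282805 204.31140706]]
```

View pics/s9.png

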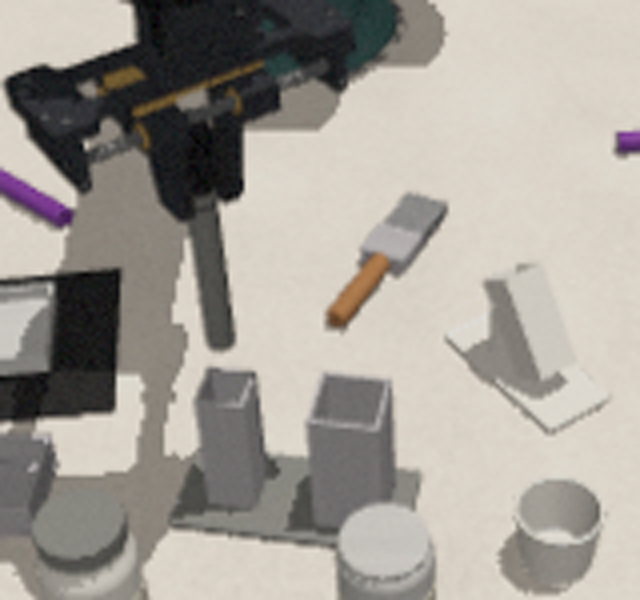

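View pics/w9.png

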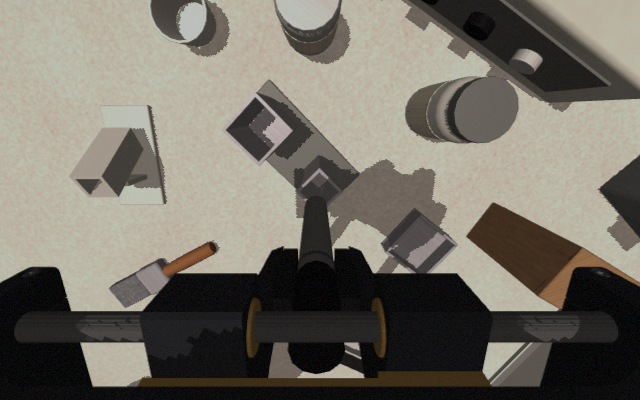

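View pics/t9.png

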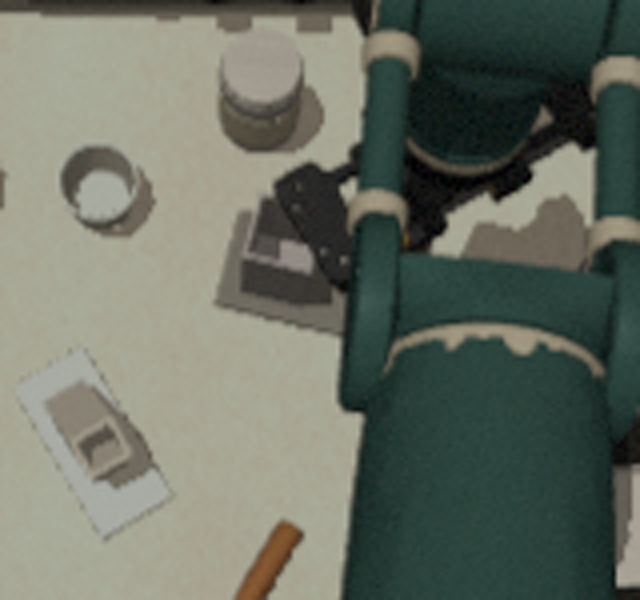

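```bash
python3 - <<'E'
import cv2
t=cv2.imread('pics/w9.png')
cv2.imwrite('pics/c9.png',cv2.resize(t[80:240,210:370],None,fx=5,fy=5,interpolation=cv2.INTER_CUBIC)[:600])
E
```

```text
(no output)
```

View pics/c9.png

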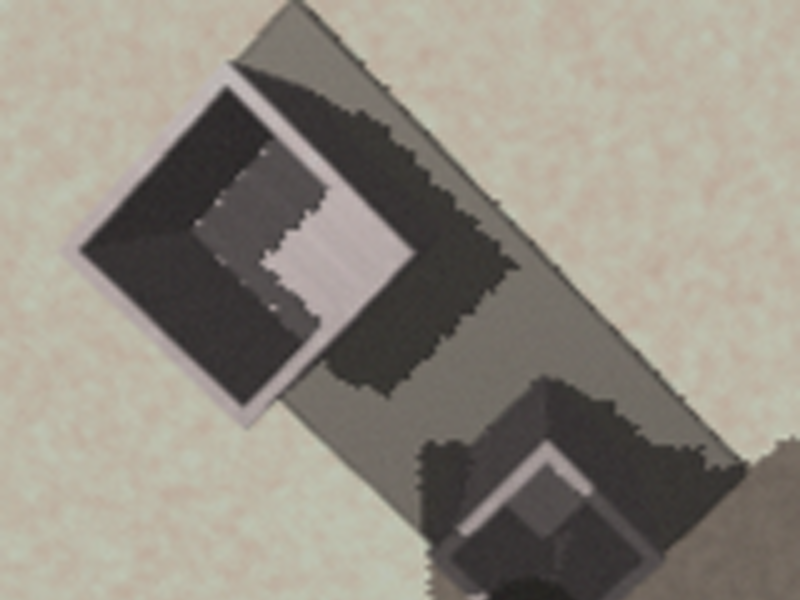

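```bash
python3 - <<'E'
from h import *
W=dict(np.load('w9.npz'))
w=lambda u,v:np.array([210+(u+.5)/5-.5,80+(v+.5)/5-.5])
r=np.array([ray(W,w(*q),.108) for q in [(232,62),(428,252),(247,428),(64,248)]]);print(r.mean(0),[np.linalg.norm(r[i]-r[i-1]).round(4) for i in range(4)])
n=[ray(W,w(*q),.108) for q in [(548,440),(664,555),(435,555)]];print(np.round(n,4),(n[1]+n[2])/2,np.linalg.norm(n[1]-n[2])/2**.5)
p,R=tool();print(p, R.as_matrix()[:,1])
for t in ([.6462,-.0485,.275],[.6462,-.0485,.25]): print(move(t,down(-59)))
E
```

```text
[0.66665025 0.03246167 0.108     ] [np.float64(0.0472), np.float64(0.0487), np.float64(0.0493), np.float64(0.0474)]
[[ 0.6656 -0.0358  0.108 ]
 [ 0.6578 -0.0679  0.108 ]
 [ 0.634  -0.0284  0.108 ]] [ 0.6458593  -0.04813088  0.108     ] 0.03259337184469912
[ 0.64068608 -0.0471086   0.27649174] [ 1.97996332e-04  1.63162571e-03 -9.99998649e-01]
(array([0.0081, 0.003 , 0.008 ]), array([-0.002 ,  0.0014, -0.0026]))
(array([0.0081, 0.053 , 0.008 ]), array([-0.002 ,  0.0014, -0.0026]))
```

```bash
python3 -m pendant '[{"x":0.008,"y":0.003,"z":0.008,"wx":-0.002,"wy":0.001,"wz":-0.003,"jaw":0.1},{"x":0.008,"y":0.003,"z":0.008,"wx":-0.002,"wy":0.001,"wz":-0.003,"jaw":0.1},{"x":0.008,"y":0.003,"z":0.008,"wx":-0.002,"wy":0.001,"wz":-0.003,"jaw":0.1},{"x":0.008,"y":0.003,"z":0.008,"wx":-0.002,"wy":0.001,"wz":-0.003,"jaw":0.1}]' 25
python3 - <<'E'
from h import *
print(tool()[0],move([.646,-.0484,.20],down(-59)))
E
```

```text
clock: 13.2
position: [0.6474, -0.0492, 0.2751]
eef_rot: [-0.615, 0.616, -0.348, 0.349]
force: [0.8, 0.1, -0.6]
finger_gap: 0.22
[ 0.6473737  -0.04917216  0.27511265] (array([-0.0029,  0.1502, -0.0016]), array([-0.    , -0.0005,  0.002 ]))
```

```bash
python3 -m pendant '[{"x":-0.003,"y":0.03,"z":-0.002,"wx":0,"wy":0,"wz":0.002,"jaw":0.1},{"x":-0.003,"y":0.06,"z":-0.002,"wx":0,"wy":0,"wz":0.002,"jaw":0.1},{"x":-0.003,"y":0.09,"z":-0.002,"wx":0,"wy":0,"wz":0.002,"jaw":0.1},{"x":-0.003,"y":0.12,"z":-0.002,"wx":0,"wy":0,"wz":0.002,"jaw":0.1},{"x":-0.003,"y":0.12,"z":-0.002,"wx":0,"wy":0,"wz":0.002,"jaw":0.1}]' 25
python3 - <<'E'
from h import *
print(tool()[0],sense()['force'],move([.646,-.0484,.15],down(-59)))
t=cv2.cvtColor(snapshot('scene'),cv2.COLOR_RGB2BGR);cv2.imwrite('pics/s10.png',cv2.resize(t[150:280,240:340],None,fx=4,fy=4,interpolation=cv2.INTER_CUBIC))
t=cv2.cvtColor(snapshot('wrist'),cv2.COLOR_RGB2BGR);cv2.imwrite('pics/w10.png',t[80:300,180:460].repeat(2,0).repeat(2,1))
E
```

```text
clock: 13.62
position: [0.6436, -0.0483, 0.2109]
eef_rot: [-0.614, 0.616, -0.351, 0.346]
force: [-0.7, -0.8, -0.9]
finger_gap: 0.222
[ 0.64360435 -0.04833614  0.21093583] [-0.71148953 -0.79430645 -0.91062789] (array([0.0031, 0.1218, 0.0047]), array([ 0.0108, -0.0009, -0.0082]))
```

View pics/s10.png

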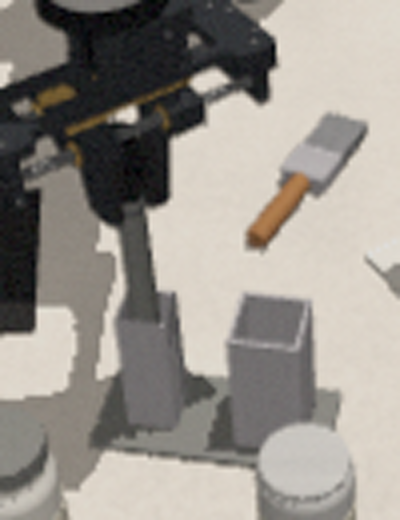

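View pics/w10.png

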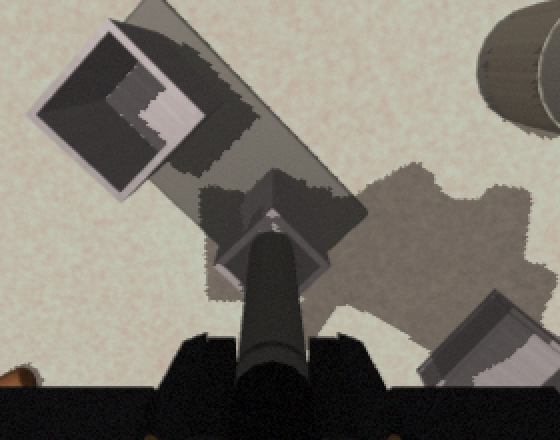

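The stick's foot is inside the narrow mouth and the forces are near zero. I go on down.

```bash
python3 -m pendant '[{"x":0.003,"y":0.03,"z":0.004,"wx":0.008,"wy":0,"wz":-0.006,"jaw":0.1},{"x":0.003,"y":0.06,"z":0.004,"wx":0.008,"wy":0,"wz":-0.006,"jaw":0.1},{"x":0.003,"y":0.09,"z":0.004,"wx":0.008,"wy":0,"wz":-0.006,"jaw":0.1},{"x":0.003,"y":0.11,"z":0.004,"wx":0.008,"wy":0,"wz":-0.006,"jaw":0.1},{"x":0.003,"y":0.122,"z":0.004,"wx":0.008,"wy":0,"wz":-0.006,"jaw":0.1},{"x":0.003,"y":0.122,"z":0.004,"wx":0.008,"wy":0,"wz":-0.006,"jaw":0.1}]' 25
python3 - <<'E'
from h import *
print(tool()[0],sense()['force'],move([.646,-.0484,.142],down(-59)))
E
```

```text
clock: 14.22
position: [0.6479, -0.0488, 0.153]
eef_rot: [0.616, -0.615, 0.347, -0.349]
force: [0.0, -0.0, -0.9]
finger_gap: 0.215
[ 0.64789705 -0.04882608  0.1529636 ] [ 0.03100029 -0.01713624 -0.88811873] (array([-0.0027,  0.0219, -0.0029]), array([-0.0048, -0.0009,  0.0036]))
```

```bash
python3 -m pendant '[{"x":-0.002,"y":0.008,"z":-0.002,"wx":-0.004,"wy":0,"wz":0.003,"jaw":0.1},{"x":-0.002,"y":0.014,"z":-0.002,"wx":-0.004,"wy":0,"wz":0.003,"jaw":0.1},{"x":-0.002,"y":0.018,"z":-0.002,"wx":-0.004,"wy":0,"wz":0.003,"jaw":0.1},{"x":-0.002,"y":0.018,"z":-0.002,"wx":-0.004,"wy":0,"wz":0.003,"jaw":0.1}]' 25
python3 - <<'E'
from h import *
print(tool()[0],sense()['force'],move([.646,-.0484,.142],down(-59)))
E
```

```text
clock: 14.55
position: [0.6473, -0.0486, 0.1451]
eef_rot: [0.616, -0.615, 0.347, -0.349]
force: [0.4, -0.8, -1.2]
finger_gap: 0.222
[ 0.64734972 -0.04856353  0.14512828] [ 0.41478502 -0.75135808 -1.1526523 ] (array([-0.0017,  0.0062, -0.0022]), array([-0.0044, -0.0007,  0.0035]))
```

```bash
python3 -m pendant '[{"x":-0.002,"y":0.004,"z":-0.002,"wx":0,"wy":0,"wz":0,"jaw":0.1},{"x":-0.002,"y":0.004,"z":-0.002,"wx":0,"wy":0,"wz":0,"jaw":0.1},{"x":-0.002,"y":0.004,"z":-0.002,"wx":0,"wy":0,"wz":0,"jaw":0.6},{"x":-0.002,"y":0.004,"z":-0.002,"wx":0,"wy":0,"wz":0,"jaw":0.6},{"x":-0.002,"y":0.004,"z":-0.002,"wx":0,"wy":0,"wz":0,"jaw":0.6},{"x":-0.002,"y":0.004,"z":-0.002,"wx":0,"wy":0,"wz":0,"jaw":0.6},{"x":-0.002,"y":0.004,"z":-0.002,"wx":0,"wy":0,"wz":0,"jaw":0.6},{"x":-0.002,"y":0.004,"z":-0.002,"wx":0,"wy":0,"wz":0,"jaw":0.6},{"x":-0.002,"y":-0.05,"z":-0.002,"wx":0,"wy":0,"wz":0,"jaw":0.8},{"x":-0.002,"y":-0.12,"z":-0.002,"wx":0,"wy":0,"wz":0,"jaw":0.8},{"x":-0.002,"y":-0.20,"z":-0.002,"wx":0,"wy":0,"wz":0,"jaw":0.8},{"x":-0.002,"y":-0.26,"z":-0.002,"wx":0,"wy":0,"wz":0,"jaw":0.8},{"x":-0.002,"y":-0.26,"z":-0.002,"wx":0,"wy":0,"wz":0,"jaw":0.8}]' 25
python3 - <<'E'
from h import *
t=cv2.cvtColor(snapshot('scene'),cv2.COLOR_RGB2BGR);cv2.imwrite('pics/s11.png',cv2.resize(t[130:280,220:380],None,fx=4,fy=4,interpolation=cv2.INTER_CUBIC))
p,R=tool();print(p)
a=lean(-178.5);cap=np.array([.4066,.388,.148]);Rg=along(a);print(Rg.as_matrix().round(2), (R.inv()*Rg).magnitude())
pg=cap+.07*a;print(pg,move(pg,Rg))
E
```

```text
clock: 15.63
position: [0.6493, -0.0486, 0.2839]
eef_rot: [0.618, -0.613, 0.343, -0.353]
force: [1.7, 0.0, 0.4]
finger_gap: 0.8
[ 0.64803264 -0.04845015  0.28035566]
[[ 0.03  0.57  0.82]
 [-1.    0.02  0.02]
 [ 0.   -0.82  0.57]] 0.7851651320512161
[0.36646341 0.38694899 0.20534064] (array([-1.0375,  0.1424, -0.036 ]), array([ 1.1728,  0.9987, -0.3052]))
```

View pics/s11.png

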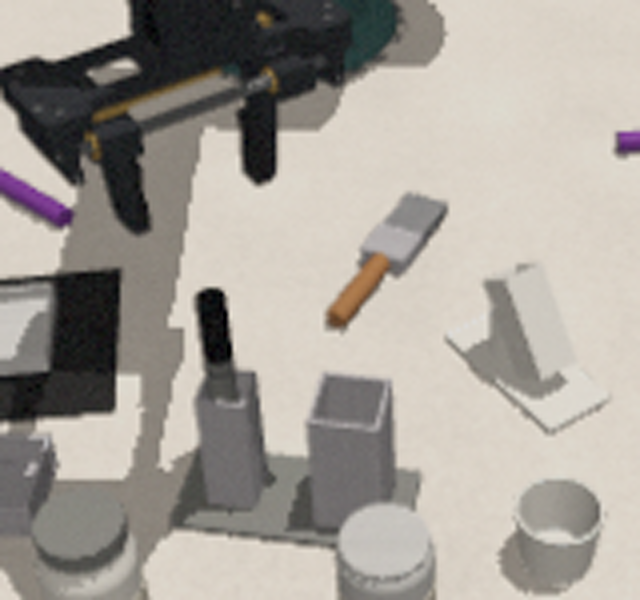

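The slim stick stands in the narrow canister, cap up at (212,300) in the crop. Next is the stout stick. The jaws approach flipped to stay within joint 6's range.

```bash
cat >> h.py <<'E'
def pose(yaw,az=-178.5,t=0):
    "tool down with yaw, then tilted so that -tool y = lean(az,t)"
    z=np.array([0,0,1.]); ax=np.cross(z,lean(az,35)); ax/=np.linalg.norm(ax)
    return Rn.from_rotvec(ax*np.deg2rad(t))*down(yaw)
E
python3 - <<'E'
from h import *
p0=tool()[0];p1=np.array([.43,.36,.30])
print(move(p0+(p1-p0)/6,pose(-34)))
E
```

```text
(array([-0.1541, -0.0076,  0.0078]), array([-0.015 , -0.8734,  0.0179]))
```

```bash
python3 -m pendant '[{"x":-0.154,"y":-0.008,"z":0.008,"wx":-0.015,"wy":-0.873,"wz":0.018,"jaw":0.8},{"x":-0.154,"y":-0.008,"z":0.008,"wx":-0.015,"wy":-0.873,"wz":0.018,"jaw":0.8},{"x":-0.154,"y":-0.008,"z":0.008,"wx":-0.015,"wy":-0.873,"wz":0.018,"jaw":0.8},{"x":-0.154,"y":-0.008,"z":0.008,"wx":-0.015,"wy":-0.873,"wz":0.018,"jaw":0.8}]' 25
python3 - <<'E'
from h import *
p0=tool()[0];p1=np.array([.43,.36,.30])
print(p0,move(p0+(p1-p0)/5,pose(-9)))
E
```

```text
clock: 16.02
position: [0.6075, 0.0217, 0.2769]
eef_rot: [-0.676, 0.678, -0.208, 0.2]
force: [-0.7, 0.5, -0.4]
finger_gap: 0.799
[0.60747774 0.02167026 0.27686542] (array([-0.134 , -0.0082,  0.0735]), array([ 0.0067, -0.8566, -0.0246]))
```

```bash
python3 -m pendant '[{"x":-0.134,"y":-0.01,"z":0.074,"wx":0.007,"wy":-0.857,"wz":-0.02,"jaw":0.8},{"x":-0.134,"y":-0.01,"z":0.074,"wx":0.007,"wy":-0.857,"wz":-0.02,"jaw":0.8},{"x":-0.134,"y":-0.01,"z":0.074,"wx":0.007,"wy":-0.857,"wz":-0.02,"jaw":0.8},{"x":-0.134,"y":-0.01,"z":0.074,"wx":0.007,"wy":-0.857,"wz":-0.02,"jaw":0.8}]' 25
python3 - <<'E'
from h import *
p0=tool()[0];p1=np.array([.43,.36,.30])
print(p0,move(p0+(p1-p0)/4,pose(16)))
E
```

```text
clock: 16.35
position: [0.5726, 0.0897, 0.2822]
eef_rot: [0.705, -0.705, 0.056, -0.055]
force: [-0.3, -0.5, 0.1]
finger_gap: 0.795
[0.57262559 0.08974654 0.28223956] (array([-0.0915, -0.0087,  0.1224]), array([-0.0014, -0.8716, -0.0036]))
```

```bash
python3 -m pendant '[{"x":-0.092,"y":-0.01,"z":0.122,"wx":0,"wy":-0.872,"wz":-0.004,"jaw":0.8},{"x":-0.092,"y":-0.01,"z":0.122,"wx":0,"wy":-0.872,"wz":-0.004,"jaw":0.8},{"x":-0.092,"y":-0.01,"z":0.122,"wx":0,"wy":-0.872,"wz":-0.004,"jaw":0.8},{"x":-0.092,"y":-0.01,"z":0.122,"wx":0,"wy":-0.872,"wz":-0.004,"jaw":0.8}]' 25
python3 - <<'E'
from h import *
p0=tool()[0];p1=np.array([.43,.36,.30])
print(p0,move(p0+(p1-p0)/3,pose(41,t=11)))
E
```

```text
clock: 16.68
position: [0.5373, 0.1573, 0.2873]
eef_rot: [0.7, -0.7, -0.099, 0.098]
force: [0.9, -0.6, 0.2]
finger_gap: 0.805
[0.53729788 0.15730286 0.28727818] (array([-0.0315, -0.0085,  0.1496]), array([-0.1761, -0.8692, -0.3442]))
```

```bash
python3 -m pendant '[{"x":-0.032,"y":-0.01,"z":0.15,"wx":-0.176,"wy":-0.869,"wz":-0.344,"jaw":0.8},{"x":-0.032,"y":-0.01,"z":0.15,"wx":-0.176,"wy":-0.869,"wz":-0.344,"jaw":0.8},{"x":-0.032,"y":-0.01,"z":0.15,"wx":-0.176,"wy":-0.869,"wz":-0.344,"jaw":0.8},{"x":-0.032,"y":-0.01,"z":0.15,"wx":-0.176,"wy":-0.869,"wz":-0.344,"jaw":0.8},{"x":-0.032,"y":-0.01,"z":0.15,"wx":-0.176,"wy":-0.869,"wz":-0.344,"jaw":0.8}]' 25
python3 - <<'E'
from h import *
p0=tool()[0];p1=np.array([.42,.365,.28])
print(p0,sense()['joints'],move(p0+(p1-p0)/2,pose(66,t=23)))
E
```

```text
clock: 17.1
position: [0.5011, 0.224, 0.2918]
eef_rot: [-0.637, 0.682, 0.309, -0.181]
force: [-0.9, -0.4, -0.9]
finger_gap: 0.797
[0.50113677 0.22399641 0.29184697] [ 0.41889722 -0.10272174  1.94634701 -0.08339268  1.1219179  -0.26273718] (array([ 0.03  , -0.0035,  0.1603]), array([-0.3289, -0.8774, -0.2632]))
```

```bash
python3 -m pendant '[{"x":0.03,"y":-0.003,"z":0.16,"wx":-0.329,"wy":-0.877,"wz":-0.263,"jaw":0.8},{"x":0.03,"y":-0.003,"z":0.16,"wx":-0.329,"wy":-0.877,"wz":-0.263,"jaw":0.8},{"x":0.03,"y":-0.003,"z":0.16,"wx":-0.329,"wy":-0.877,"wz":-0.263,"jaw":0.8},{"x":0.03,"y":-0.003,"z":0.16,"wx":-0.329,"wy":-0.877,"wz":-0.263,"jaw":0.8},{"x":0.03,"y":-0.003,"z":0.16,"wx":-0.329,"wy":-0.877,"wz":-0.263,"jaw":0.8}]' 25
python3 - <<'E'
from h import *
p0=tool()[0]; a=lean(-178.5); p1=np.array([.4066,.388,.148])+.09*a
print(p0,sense()['joints'],p1,move(p1,pose(91.5,t=35)))
E
```

```text
clock: 17.52
position: [0.4614, 0.2941, 0.2854]
eef_rot: [-0.508, 0.656, 0.496, -0.257]
force: [-0.5, 0.1, 0.1]
finger_gap: 0.806
[0.46140826 0.29405134 0.28539878] [ 0.65828431 -0.18606111  2.06625958 -0.28863781  0.95334722 -0.3596954 ] [0.35499581 0.3866487  0.22172368] (array([0.0677, 0.0358, 0.2999]), array([-0.4124, -0.8908, -0.098 ]))
```

```bash
python3 -m pendant '[{"x":0.068,"y":0.02,"z":0.3,"wx":-0.412,"wy":-0.891,"wz":-0.098,"jaw":0.8},{"x":0.068,"y":0.02,"z":0.3,"wx":-0.412,"wy":-0.891,"wz":-0.098,"jaw":0.8},{"x":0.068,"y":0.036,"z":0.3,"wx":-0.412,"wy":-0.891,"wz":-0.098,"jaw":0.8},{"x":0.068,"y":0.036,"z":0.3,"wx":-0.412,"wy":-0.891,"wz":-0.098,"jaw":0.8},{"x":0.068,"y":0.036,"z":0.3,"wx":-0.412,"wy":-0.891,"wz":-0.098,"jaw":0.8},{"x":0.068,"y":0.036,"z":0.3,"wx":-0.412,"wy":-0.891,"wz":-0.098,"jaw":0.8}]' 25
python3 - <<'E'
from h import *
p0=tool()[0]; a=lean(-178.5); p1=np.array([.4066,.388,.148])+.09*a
W=camera_info('wrist');np.savez('w12.npz',**W)
t=cv2.cvtColor(snapshot('wrist'),cv2.COLOR_RGB2BGR);cv2.imwrite('pics/w12.png',t)
print(p0,sense()['joints'],p1,move(p1,pose(91.5,t=35)),proj(W,[.4066,.388,.148]))
t=cv2.cvtColor(snapshot('scene'),cv2.COLOR_RGB2BGR);cv2.imwrite('pics/s12.png',t)
E
```

```text
clock: 18.02
position: [0.356, 0.3872, 0.2217]
eef_rot: [-0.323, 0.62, 0.634, -0.331]
force: [0.3, -0.3, 0.9]
finger_gap: 0.8
[0.3560176  0.38715586 0.22170035] [ 1.08690143 -0.15197403  2.22040605 -0.70802847  0.88112513 -0.09501559] [0.35499581 0.3866487  0.22172368] (array([-0.0011, -0.0002,  0.006 ]), array([ 0.0016, -0.0102, -0.0023])) [[315.06230665 217.32213647]]
```

View pics/w12.png

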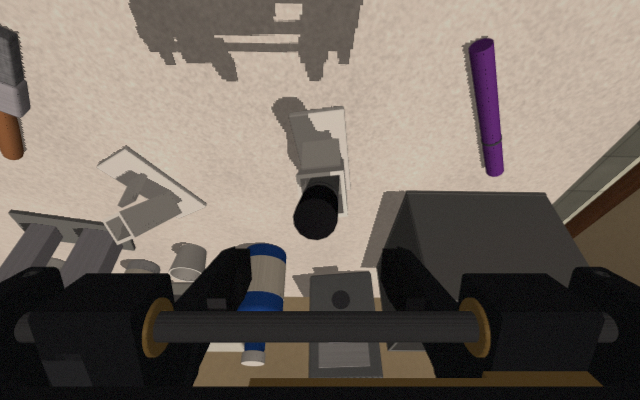

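View pics/s12.png

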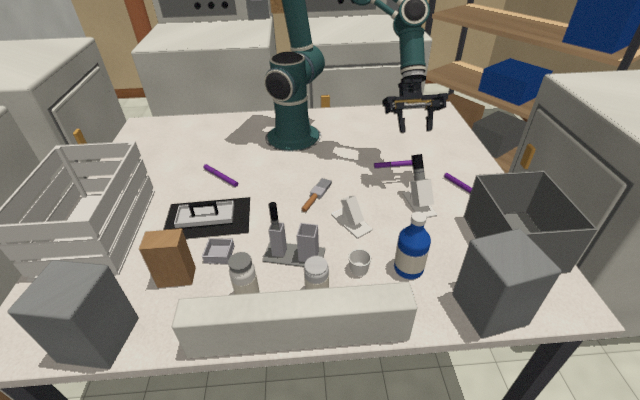

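```bash
python3 - <<'E'
import cv2
t=cv2.imread('pics/w12.png')
cv2.imwrite('pics/c12.png',cv2.resize(t[95:245,265:375],None,fx=4,fy=4,interpolation=cv2.INTER_CUBIC))
E
```

```text
(no output)
```

View pics/c12.png

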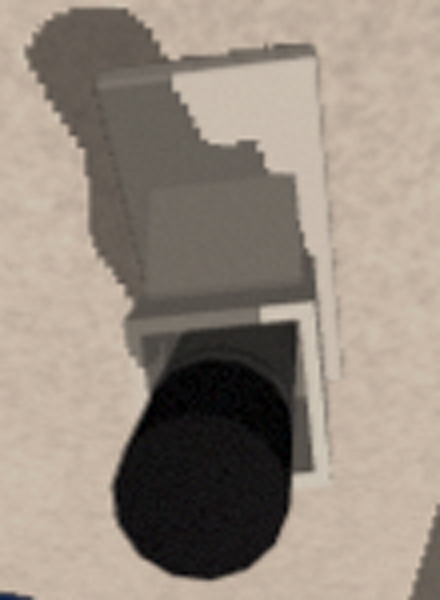

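```bash
python3 - <<'E'
from h import *
T=camera_info('top');S=camera_info('scene');W=dict(np.load('w12.npz'))
c1=lambda u,v:np.array([185+(u+.5)/5.7-.5,180+(v+.5)/5.7-.5])
c3=lambda u,v:np.array([240+(u+.5)/4-.5,150+(v+.5)/4-.5])
w=lambda u,v:np.array([265+(u+.5)/4-.5,95+(v+.5)/4-.5])
P=lambda u,v,z=.008:ray(W,w(u,v),z)
a,b,c=P(99,85),P(316,57),P(330,376)
print(a,b,c); d=b-c;print('az long',np.rad2deg(np.arctan2(d[1],d[0])));d=b-a;print('short',np.linalg.norm(d),np.rad2deg(np.arctan2(d[1],d[0])))
# socket mouth outer corners, top edge (upper, z~?) 
for q in [(130,318),(313,303),(328,482)]: print(P(*q,z=.078))
cap=w(203,496)
print(tri([(T,c1(110,408)),(S,c3(707,23)),(W,cap)]),[ray(W,cap,z).round(4) for z in (.14,.148,.155)])
# fit az from the cap: cap end centre & cap-bottom centre
for az in (-180,-178.5,-176,-174,-172):
    A=lean(az);C=ray(W,cap,.147); print(az,(proj(W,[C-.04*A,C-.07*A])-[264.625,94.625])*4)
E
```

```text
[0.41623877 0.36046887 0.008     ] [0.40627218 0.41762833 0.008     ] [0.53241943 0.43469925 0.008     ]
az long -172.293248521576
short 0.058021875268899625 99.89092665611801
[0.43254609 0.37100495 0.078     ]
[0.42634899 0.41493002 0.078     ]
[0.49873239 0.4261214  0.078     ]
(array([0.40850814, 0.38810883, 0.14756939]), np.float64(0.9520476180005346)) [array([0.4195, 0.3885, 0.14  ]), array([0.4083, 0.3883, 0.148 ]), array([0.3985, 0.3881, 0.155 ])]
-180 [[200.89495166 436.45373782]
 [199.66848863 401.76033537]]
-178.5 [[203.56716129 436.47185891]
 [203.897597   401.78997271]]
-176 [[208.01966076 436.40569427]
 [210.94452082 401.6812353 ]]
-174 [[211.5766961  436.2660794 ]
 [216.5753639  401.45197127]]
-172 [[215.12556487 436.04951858]
 [222.19518219 401.09634595]]
```

```bash
python3 - <<'E'
from h import *
a=lean(-172);cap=np.array([.4085,.3881,.1476]);R=pose(98,-172,35);print(R.as_matrix()[:,1],-a)
for d in (.05,.01,-.03): print(d,move(cap+d*a,R))
E
```

```text
[ 0.56799443  0.07982641 -0.81915204] [ 0.56799443  0.07982641 -0.81915204]
0.05 (array([-0.0074,  0.0836,  0.006 ]), array([ 0.0043, -0.1995, -0.1313]))
0.01 (array([-0.0022,  0.1634,  0.0064]), array([ 0.0043, -0.1995, -0.1313]))
-0.03 (array([0.003 , 0.2432, 0.0069]), array([ 0.0043, -0.1995, -0.1313]))
```

```bash
python3 -m pendant '[{"x":-0.007,"y":0.02,"z":0.006,"wx":0.004,"wy":-0.2,"wz":-0.131,"jaw":0.8},{"x":-0.007,"y":0.06,"z":0.006,"wx":0.004,"wy":-0.2,"wz":-0.131,"jaw":0.8},{"x":-0.005,"y":0.1,"z":0.006,"wx":0.004,"wy":-0.2,"wz":-0.131,"jaw":0.8},{"x":-0.003,"y":0.14,"z":0.006,"wx":0.004,"wy":-0.2,"wz":-0.131,"jaw":0.8},{"x":-0.003,"y":0.155,"z":0.006,"wx":0.004,"wy":-0.2,"wz":-0.131,"jaw":0.8},{"x":-0.003,"y":0.155,"z":0.006,"wx":0.004,"wy":-0.2,"wz":-0.131,"jaw":0.8}]' 25
python3 - <<'E'
from h import *
a=lean(-172);cap=np.array([.4085,.3881,.1476]);R=pose(98,-172,35)
W=camera_info('wrist')
t=cv2.cvtColor(snapshot('wrist'),cv2.COLOR_RGB2BGR);cv2.imwrite('pics/w13.png',t)
cv2.imwrite('pics/c13.png',cv2.resize(t[120:320,200:440],None,fx=3,fy=3,interpolation=cv2.INTER_CUBIC))
print(tool()[0],sense()['force'],move(cap-.03*a,R),proj(W,cap))
E
```

```text
clock: 18.62
position: [0.4018, 0.3852, 0.1583]
eef_rot: [-0.303, 0.583, 0.668, -0.349]
force: [-0.1, 0.0, 0.7]
finger_gap: 0.797
[0.40134569 0.38589659 0.15924374] [ 0.7275625  -1.21167353 -0.43152103] (array([0.0025, 0.0876, 0.0013]), array([ 0.0007,  0.0005, -0.0029])) [[319.34797136 266.89379818]]
```

View pics/c13.png

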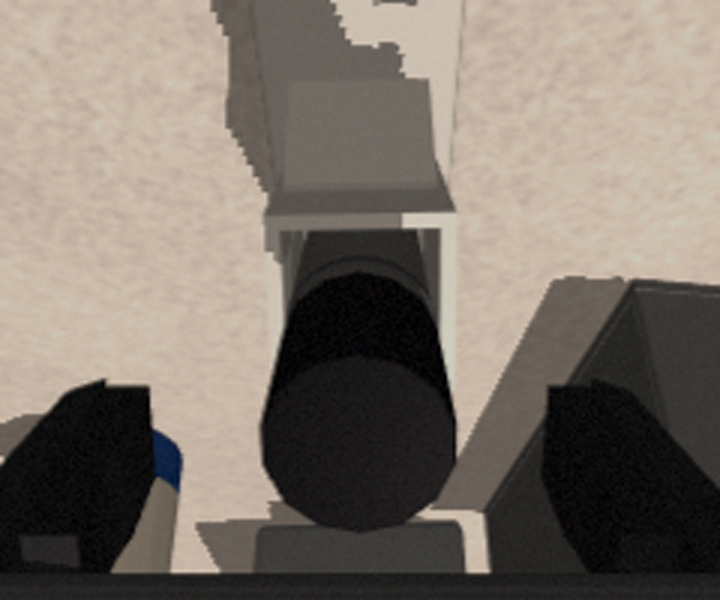

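The stout cap's disc at crop (359,443) is midway between the pads and the axis is aligned. I advance and grip.

```bash
python3 -m pendant '[{"x":0.003,"y":0.03,"z":0.001,"wx":0,"wy":0,"wz":-0.003,"jaw":0.8},{"x":0.003,"y":0.06,"z":0.001,"wx":0,"wy":0,"wz":-0.003,"jaw":0.8},{"x":0.003,"y":0.086,"z":0.001,"wx":0,"wy":0,"wz":-0.003,"jaw":0.7},{"x":0.003,"y":0.086,"z":0.001,"wx":0,"wy":0,"wz":-0.003,"jaw":0.6},{"x":0.003,"y":0.086,"z":0.001,"wx":0,"wy":0,"wz":-0.003,"jaw":0.5},{"x":0.003,"y":0.086,"z":0.001,"wx":0,"wy":0,"wz":-0.003,"jaw":0.4},{"x":0.003,"y":0.086,"z":0.001,"wx":0,"wy":0,"wz":-0.003,"jaw":0.3},{"x":0.003,"y":0.086,"z":0.001,"wx":0,"wy":0,"wz":-0.003,"jaw":0.25},{"x":0.003,"y":0.086,"z":0.001,"wx":0,"wy":0,"wz":-0.003,"jaw":0.25},{"x":0.003,"y":0.086,"z":0.001,"wx":0,"wy":0,"wz":-0.003,"jaw":0.25},{"x":0.003,"y":0.086,"z":0.001,"wx":0,"wy":0,"wz":-0.003,"jaw":0.25},{"x":0.003,"y":0.086,"z":0.001,"wx":0,"wy":0,"wz":-0.003,"jaw":0.25},{"x":0.003,"y":0.086,"z":0.001,"wx":0,"wy":0,"wz":-0.003,"jaw":0.25}]' 30
python3 -c "
from h import *
a=lean(-172);cap=np.array([.4085,.3881,.1476])
print(tool()[0],move(cap-.03*a,pose(98,-172,35)),sense()['force'])"
```

```text
clock: 19.75
position: [0.4236, 0.3927, 0.1248]
eef_rot: [-0.302, 0.58, 0.672, -0.348]
force: [-3.6, -1.7, 6.8]
finger_gap: 0.379
[0.42361864 0.39267125 0.12475221] (array([-0.0049,  0.0046, -0.0006]), array([0.0043, 0.0079, 0.0078])) [-3.60512011 -1.70613098  6.78519353]
```

```bash
python3 -m pendant '[{"x":0,"y":-0.02,"z":0,"wx":0,"wy":0,"wz":0,"jaw":0.25},{"x":0,"y":-0.05,"z":0,"wx":0,"wy":0,"wz":0,"jaw":0.25},{"x":0,"y":-0.08,"z":0,"wx":0,"wy":0,"wz":0,"jaw":0.25},{"x":0,"y":-0.11,"z":0,"wx":0,"wy":0,"wz":0,"jaw":0.25},{"x":0,"y":-0.14,"z":0,"wx":0,"wy":0,"wz":0,"jaw":0.25},{"x":0,"y":-0.17,"z":0,"wx":0,"wy":0,"wz":0,"jaw":0.25},{"x":0,"y":-0.20,"z":0,"wx":0,"wy":0,"wz":0,"jaw":0.25},{"x":0,"y":-0.20,"z":0,"wx":0,"wy":0,"wz":0,"jaw":0.25},{"x":0,"y":-0.20,"z":0,"wx":0,"wy":0,"wz":0,"jaw":0.25}]' 30
python3 - <<'E'
from h import *
p,R=tool();print(p,sense()['joints'],sense()['force'],sense()['finger_gap'])
t=cv2.cvtColor(snapshot('scene'),cv2.COLOR_RGB2BGR);cv2.imwrite('pics/s14.png',cv2.resize(t[60:240,340:500],None,fx=3.3,fy=3.3,interpolation=cv2.INTER_CUBIC))
# upright stages
print(move(p+[.03,-.05,.06],pose(88,-172,17)))
E
```

```text
clock: 20.5
position: [0.3661, 0.3841, 0.2058]
eef_rot: [-0.302, 0.58, 0.672, -0.349]
force: [-0.8, -0.8, -2.1]
finger_gap: 0.378
[0.36611852 0.38406781 0.20578731] [ 1.03376418 -0.1709449   2.27200644 -0.70558019  0.75647629 -0.22713819] [-0.84831193 -0.75019876 -2.05544217] 0.3784582617381069
(array([-0.1067, -0.074 , -0.1066]), array([0.6266, 0.3563, 0.0595]))
```

View pics/s14.png

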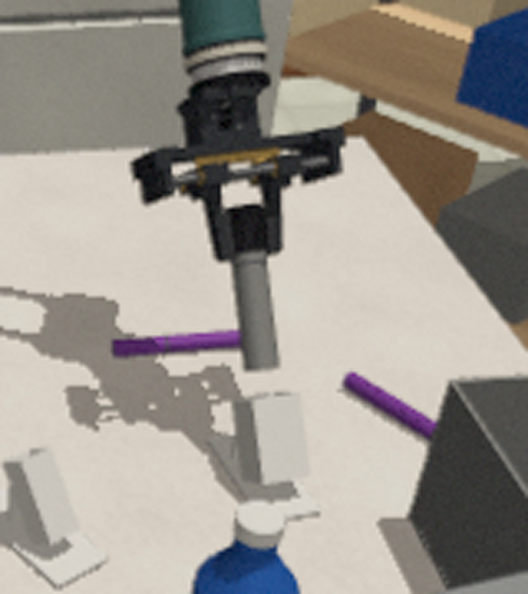

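The stout stick is out of its stand and held straight. I raise it and carry it over, with the yaw set so that the gripper body clears the slim stick's cap.

```bash
python3 - <<'E'
from h import *
p,R=tool()
print(move(p+[0,0,.05],R),move(p+[.04,-.04,.08],pose(76,-172,23)))
E
```

```text
(array([-0.    , -0.0819, -0.0574]), array([0., 0., 0.])) (array([-0.0908, -0.0923, -0.1471]), array([0.413 , 0.7749, 0.0856]))
```

```bash
python3 -m pendant '[{"x":0,"y":-0.04,"z":-0.028,"wx":0,"wy":0,"wz":0,"jaw":0.25},{"x":0,"y":-0.082,"z":-0.058,"wx":0,"wy":0,"wz":0,"jaw":0.25},{"x":-0.03,"y":-0.085,"z":-0.09,"wx":0.1,"wy":0.2,"wz":0.02,"jaw":0.25},{"x":-0.06,"y":-0.088,"z":-0.12,"wx":0.25,"wy":0.45,"wz":0.05,"jaw":0.25},{"x":-0.091,"y":-0.092,"z":-0.147,"wx":0.413,"wy":0.775,"wz":0.086,"jaw":0.25},{"x":-0.091,"y":-0.092,"z":-0.147,"wx":0.413,"wy":0.775,"wz":0.086,"jaw":0.25}]' 30
python3 - <<'E'
from h import *
p,R=tool();p1=np.array([.667,.0327,.295]);print(p)
print(move(p+(p1-p)*.22,pose(54,-172,11)))
E
```

```text
clock: 21.05
position: [0.4093, 0.3426, 0.2872]
eef_rot: [-0.477, 0.618, 0.547, -0.302]
force: [0.8, -0.6, -1.8]
finger_gap: 0.377
[0.40931611 0.34257587 0.28724833]
(array([-0.1061,  0.0334, -0.1381]), array([0.3543, 0.7498, 0.2314]))
```

```bash
python3 -m pendant '[{"x":-0.035,"y":0.008,"z":-0.046,"wx":0.12,"wy":0.25,"wz":0.08,"jaw":0.25},{"x":-0.07,"y":0.02,"z":-0.092,"wx":0.24,"wy":0.5,"wz":0.15,"jaw":0.25},{"x":-0.106,"y":0.033,"z":-0.138,"wx":0.354,"wy":0.75,"wz":0.231,"jaw":0.25},{"x":-0.106,"y":0.033,"z":-0.138,"wx":0.354,"wy":0.75,"wz":0.231,"jaw":0.25}]' 30
python3 - <<'E'
from h import *
p,R=tool();p1=np.array([.667,.0327,.295]);print(p)
print(move(p+(p1-p)*.28,pose(31,-172,0)))
E
```

```text
clock: 21.38
position: [0.4673, 0.2719, 0.2863]
eef_rot: [-0.604, 0.651, 0.381, -0.256]
force: [-0.5, 0.2, -1.2]
finger_gap: 0.377
[0.46726114 0.27185028 0.28633859]
(array([-0.0427,  0.0133, -0.1687]), array([0.2237, 0.795 , 0.3088]))
```

```bash
python3 -m pendant '[{"x":-0.014,"y":0.004,"z":-0.056,"wx":0.07,"wy":0.26,"wz":0.1,"jaw":0.25},{"x":-0.028,"y":0.008,"z":-0.112,"wx":0.15,"wy":0.53,"wz":0.2,"jaw":0.25},{"x":-0.043,"y":0.013,"z":-0.169,"wx":0.224,"wy":0.795,"wz":0.309,"jaw":0.25},{"x":-0.043,"y":0.013,"z":-0.169,"wx":0.224,"wy":0.795,"wz":0.309,"jaw":0.25}]' 30
python3 - <<'E'
from h import *
p,R=tool();p1=np.array([.667,.0327,.295]);print(p)
print(move(p+(p1-p)*.5,pose(8,-172,0)))
E
```

```text
clock: 21.72
position: [0.5237, 0.205, 0.2882]
eef_rot: [-0.681, 0.682, 0.189, -0.189]
force: [0.2, -0.3, -1.7]
finger_gap: 0.379
[0.52367758 0.2050419  0.28818517]
(array([ 0.034 , -0.0066, -0.2216]), array([ 0.0023,  0.8033, -0.0014]))
```

```bash
python3 -m pendant '[{"x":0.01,"y":-0.002,"z":-0.06,"wx":0,"wy":0.22,"wz":0,"jaw":0.25},{"x":0.02,"y":-0.004,"z":-0.13,"wx":0,"wy":0.46,"wz":0,"jaw":0.25},{"x":0.03,"y":-0.006,"z":-0.19,"wx":0.001,"wy":0.68,"wz":0,"jaw":0.25},{"x":0.034,"y":-0.007,"z":-0.222,"wx":0.002,"wy":0.8,"wz":-0.001,"jaw":0.25},{"x":0.034,"y":-0.007,"z":-0.222,"wx":0.002,"wy":0.8,"wz":-0.001,"jaw":0.25}]' 30
python3 - <<'E'
from h import *
p,R=tool();p1=np.array([.667,.0327,.295]);print(p)
print(move(p1,pose(-14.6,-172,0)))
E
```

```text
clock: 22.13
position: [0.5947, 0.12, 0.2912]
eef_rot: [0.706, -0.705, -0.051, 0.051]
force: [-0.1, 0.8, -2.1]
finger_gap: 0.378
[0.59471127 0.12000376 0.29116172]
(array([ 0.1179, -0.0078, -0.1936]), array([-0.0017,  0.799 ,  0.0008]))
```

```bash
python3 -m pendant '[{"x":0.035,"y":-0.002,"z":-0.057,"wx":0,"wy":0.22,"wz":0,"jaw":0.25},{"x":0.07,"y":-0.004,"z":-0.114,"wx":0,"wy":0.46,"wz":0,"jaw":0.25},{"x":0.1,"y":-0.006,"z":-0.165,"wx":0,"wy":0.68,"wz":0,"jaw":0.25},{"x":0.118,"y":-0.008,"z":-0.194,"wx":-0.002,"wy":0.8,"wz":0.001,"jaw":0.25},{"x":0.118,"y":-0.008,"z":-0.194,"wx":-0.002,"wy":0.8,"wz":0.001,"jaw":0.25},{"x":0.118,"y":-0.008,"z":-0.194,"wx":-0.002,"wy":0.8,"wz":0.001,"jaw":0.25}]' 30
python3 - <<'E'
from h import *
p,R=tool();print(p,move([.667,.0328,.295],down(-14.6)))
W=camera_info('wrist');np.savez('w15.npz',**W)
t=cv2.cvtColor(snapshot('wrist'),cv2.COLOR_RGB2BGR);cv2.imwrite('pics/w15.png',t)
t=cv2.cvtColor(snapshot('scene'),cv2.COLOR_RGB2BGR);cv2.imwrite('pics/s15.png',cv2.resize(t[100:280,220:380],None,fx=3.3,fy=3.3,interpolation=cv2.INTER_CUBIC))
print(proj(camera_info('scene'),[p,p-[0,0,.127]]))
E
```

```text
clock: 22.63
position: [0.6653, 0.0362, 0.2954]
eef_rot: [0.702, -0.701, 0.088, -0.087]
force: [-1.2, 0.6, -1.0]
finger_gap: 0.379
[0.66532834 0.03618537 0.29537884] (array([ 0.0049,  0.0007, -0.0057]), array([-0.0041,  0.012 , -0.0041]))
[[304.45733445 170.58323588]
 [306.8970018  211.85803627]]
```

View pics/w15.png

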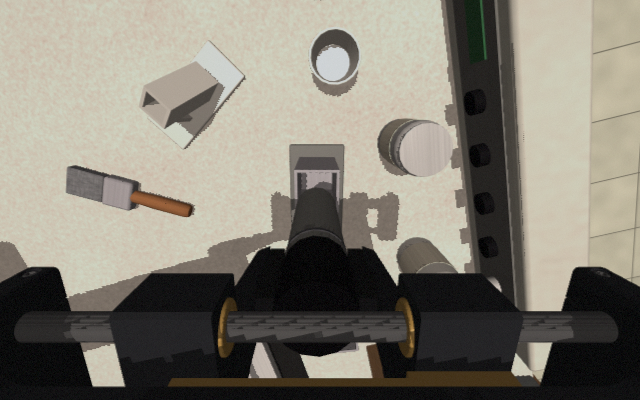

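View pics/s15.png

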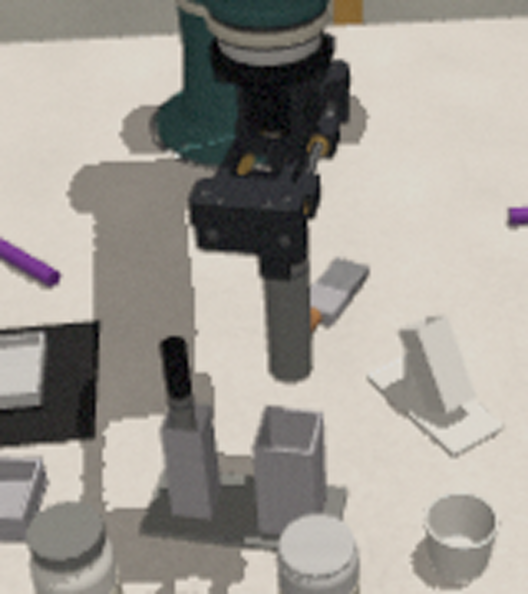

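The stick hangs upright; its foot at crop (289,373) is as predicted. I fine-align and start down.

```bash
python3 -m pendant '[{"x":0.005,"y":0.001,"z":-0.006,"wx":-0.004,"wy":0.012,"wz":-0.004,"jaw":0.25},{"x":0.005,"y":0.03,"z":-0.006,"wx":-0.004,"wy":0.012,"wz":-0.004,"jaw":0.25},{"x":0.005,"y":0.06,"z":-0.006,"wx":-0.004,"wy":0.012,"wz":-0.004,"jaw":0.25},{"x":0.005,"y":0.08,"z":-0.006,"wx":-0.004,"wy":0.012,"wz":-0.004,"jaw":0.25},{"x":0.005,"y":0.08,"z":-0.006,"wx":-0.004,"wy":0.012,"wz":-0.004,"jaw":0.25},{"x":0.005,"y":0.08,"z":-0.006,"wx":-0.004,"wy":0.012,"wz":-0.004,"jaw":0.25}]' 30
python3 - <<'E'
from h import *
p,R=tool();print(p,move([.667,.0328,.20],down(-14.6)))
W=camera_info('wrist');np.savez('w16.npz',**W)
t=cv2.cvtColor(snapshot('wrist'),cv2.COLOR_RGB2BGR);cv2.imwrite('pics/w16.png',cv2.resize(t[130:260,250:390],None,fx=4.5,fy=4.5,interpolation=cv2.INTER_CUBIC))
t=cv2.cvtColor(snapshot('scene'),cv2.COLOR_RGB2BGR);cv2.imwrite('pics/s16.png',cv2.resize(t[130:280,250:370],None,fx=4,fy=4,interpolation=cv2.INTER_CUBIC))
E
```

```text
clock: 23.23
position: [0.6664, 0.0335, 0.2557]
eef_rot: [-0.701, 0.702, -0.09, 0.09]
force: [-0.2, 0.0, -1.9]
finger_gap: 0.373
[0.66637007 0.033487   0.25565702] (array([ 0.0015,  0.1113, -0.001 ]), array([0.0006, 0.0007, 0.0007]))
```

View pics/w16.png

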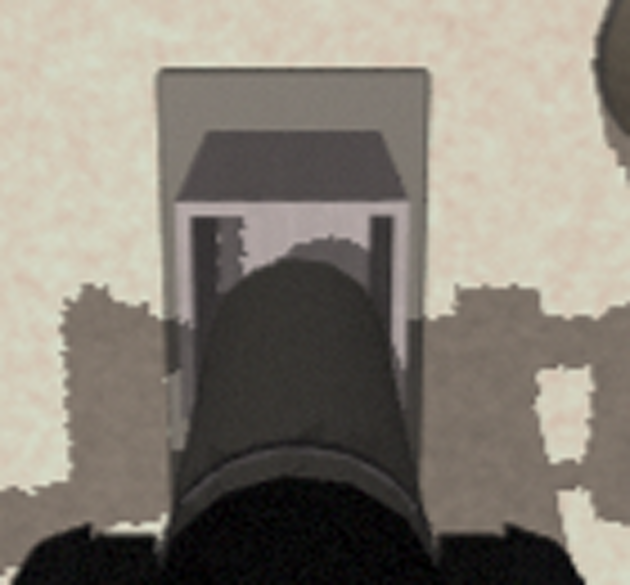

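View pics/s16.png

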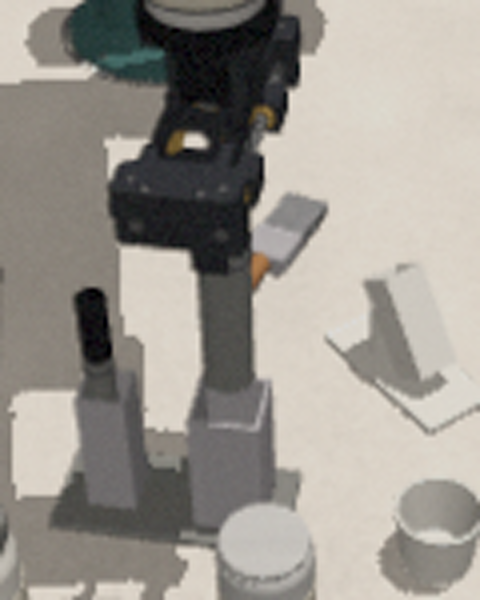

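```bash
python3 - <<'E'
from h import *
W=dict(np.load('w16.npz'));w=lambda u,v:np.array([250+(u+.5)/4.5-.5,130+(v+.5)/4.5-.5])
Rt=down(-14.6).as_matrix();ax,az=Rt[:,0],Rt[:,2]
c=np.array([.667,.0328,0])
g=lambda q,z:[round(float((ray(W,w(*q),z)-c)@v)*1e3,1) for v in (ax,az)]
print('mouth outer',g((176,202),.108),g((408,202),.108),'inner',g((192,217),.108),g((392,217),.108))
for z in (.124,.128): print('foot far',g((298,258),z),'L',g((209,330),z),'R',g((387,330),z))
E
```

```text
mouth outer [-25.0, 24.1] [22.8, 24.2] inner [-21.8, 21.0] [19.5, 21.0]
foot far [0.1, 16.2] L [-17.7, 1.4] R [17.9, 1.4]
foot far [0.1, 17.1] L [-17.4, 2.6] R [17.6, 2.6]
```

The foot is about 1 mm off the mouth's centre along tool x, with a clearance of ±3.8 mm. I correct that and insert.

```bash
python3 -m pendant '[{"x":-0.002,"y":0,"z":0.001,"wx":0,"wy":0,"wz":0,"jaw":0.25},{"x":-0.002,"y":0.025,"z":0.001,"wx":0,"wy":0,"wz":0,"jaw":0.25},{"x":-0.002,"y":0.05,"z":0.001,"wx":0,"wy":0,"wz":0,"jaw":0.25},{"x":-0.002,"y":0.08,"z":0.001,"wx":0,"wy":0,"wz":0,"jaw":0.25},{"x":-0.002,"y":0.1,"z":0.001,"wx":0,"wy":0,"wz":0,"jaw":0.25},{"x":-0.002,"y":0.1,"z":0.001,"wx":0,"wy":0,"wz":0,"jaw":0.25}]' 30
python3 - <<'E'
from h import *
p,R=tool();print(p,sense()['force'],sense()['torque'],move([.6658,.0330,.155],down(-14.6)))
t=cv2.cvtColor(snapshot('scene'),cv2.COLOR_RGB2BGR);cv2.imwrite('pics/s17.png',cv2.resize(t[130:280,250:370],None,fx=4,fy=4,interpolation=cv2.INTER_CUBIC))
E
```

```text
clock: 23.83
position: [0.6643, 0.0338, 0.2027]
eef_rot: [-0.701, 0.702, -0.091, 0.089]
force: [-0.0, 0.3, -1.5]
finger_gap: 0.38
[0.66431683 0.03376713 0.20271168] [-0.04321271  0.34944929 -1.45551453] [-0.05562517  0.08677358 -0.01619217] (array([ 0.0036,  0.0954, -0.0006]), array([ 0.0028, -0.0007, -0.0071]))
```

View pics/s17.png

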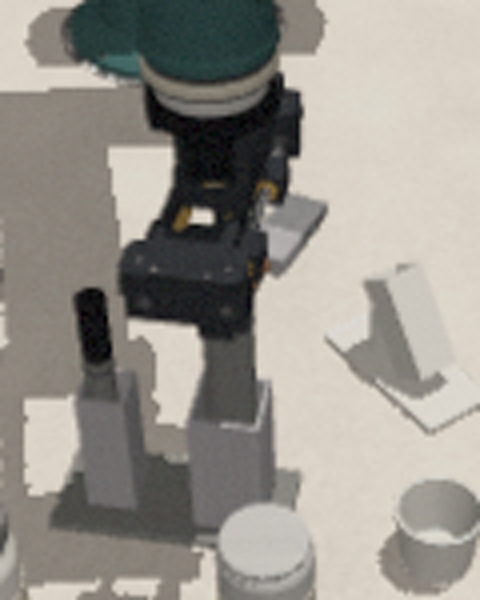

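```bash
python3 -m pendant '[{"x":0.003,"y":0.025,"z":0,"wx":0.002,"wy":0,"wz":-0.005,"jaw":0.25},{"x":0.003,"y":0.05,"z":0,"wx":0.002,"wy":0,"wz":-0.005,"jaw":0.25},{"x":0.003,"y":0.075,"z":0,"wx":0.002,"wy":0,"wz":-0.005,"jaw":0.25},{"x":0.003,"y":0.095,"z":0,"wx":0.002,"wy":0,"wz":-0.005,"jaw":0.25},{"x":0.003,"y":0.105,"z":0,"wx":0.002,"wy":0,"wz":-0.005,"jaw":0.25},{"x":0.003,"y":0.113,"z":0,"wx":0.002,"wy":0,"wz":-0.005,"jaw":0.25},{"x":0.003,"y":0.113,"z":0,"wx":0.002,"wy":0,"wz":-0.005,"jaw":0.25}]' 30
python3 - <<'E'
from h import *
p,R=tool();print(p,sense()['force'],sense()['torque'],move([.6658,.0330,.141],down(-14.6)))
t=cv2.cvtColor(snapshot('scene'),cv2.COLOR_RGB2BGR);cv2.imwrite('pics/s18.png',cv2.resize(t[130:280,250:370],None,fx=4,fy=4,interpolation=cv2.INTER_CUBIC))
E
```

```text
clock: 24.47
position: [0.6679, 0.0334, 0.1494]
eef_rot: [0.702, -0.701, 0.088, -0.091]
force: [-1.4, 0.5, -1.7]
finger_gap: 0.382
[0.66793342 0.03335472 0.14944698] [-1.3569084   0.48244805 -1.69291047] [-0.0578309   0.13231993  0.01481607] (array([-0.004 ,  0.0169, -0.0018]), array([-0.0019, -0.0007,  0.0084]))
```

View pics/s18.png

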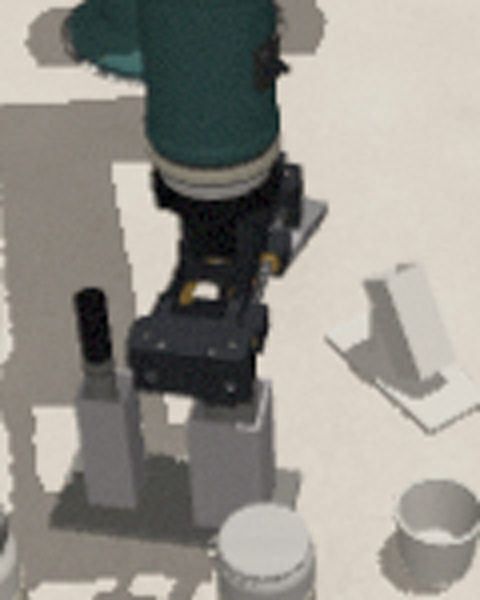

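```bash
python3 -m pendant '[{"x":-0.004,"y":0.005,"z":-0.002,"wx":-0.002,"wy":0,"wz":0.006,"jaw":0.25},{"x":-0.004,"y":0.009,"z":-0.002,"wx":-0.002,"wy":0,"wz":0.006,"jaw":0.25},{"x":-0.004,"y":0.012,"z":-0.002,"wx":-0.002,"wy":0,"wz":0.006,"jaw":0.25},{"x":-0.004,"y":0.012,"z":-0.002,"wx":-0.002,"wy":0,"wz":0.006,"jaw":0.25}]' 30
python3 -c "
from h import *
print(tool()[0],sense()['force'])"
```

```text
clock: 24.85
position: [0.6661, 0.033, 0.1447]
eef_rot: [0.701, -0.701, 0.089, -0.091]
force: [-0.1, 0.6, -1.5]
finger_gap: 0.38
[0.66614399 0.03296095 0.14473135] [-0.10379984  0.6126597  -1.47338679]
```

```bash
python3 -m pendant '[{"x":0,"y":0.003,"z":0,"wx":0,"wy":0,"wz":0,"jaw":0.25},{"x":0,"y":0.005,"z":0,"wx":0,"wy":0,"wz":0,"jaw":0.25},{"x":0,"y":0.007,"z":0,"wx":0,"wy":0,"wz":0,"jaw":0.25},{"x":0,"y":0.007,"z":0,"wx":0,"wy":0,"wz":0,"jaw":0.25}]' 30
python3 -c "
from h import *
print(tool()[0],sense()['force'])"
```

```text
clock: 25.18
position: [0.666, 0.033, 0.141]
eef_rot: [0.701, -0.701, 0.089, -0.091]
force: [0.2, 0.3, -1.2]
finger_gap: 0.376
[0.666043   0.03296981 0.14096972] [ 0.2288912   0.31743335 -1.23229772]
```

```bash
python3 -m pendant '[{"x":0,"y":0,"z":0,"wx":0,"wy":0,"wz":0,"jaw":0.7},{"x":0,"y":0,"z":0,"wx":0,"wy":0,"wz":0,"jaw":0.7},{"x":0,"y":0,"z":0,"wx":0,"wy":0,"wz":0,"jaw":0.7},{"x":0,"y":0,"z":0,"wx":0,"wy":0,"wz":0,"jaw":0.7},{"x":0,"y":0,"z":0,"wx":0,"wy":0,"wz":0,"jaw":0.7},{"x":0,"y":0,"z":0,"wx":0,"wy":0,"wz":0,"jaw":0.7},{"x":0,"y":-0.04,"z":0,"wx":0,"wy":0,"wz":0,"jaw":0.7},{"x":0,"y":-0.1,"z":0,"wx":0,"wy":0,"wz":0,"jaw":0.7},{"x":0,"y":-0.18,"z":0,"wx":0,"wy":0,"wz":0,"jaw":0.7},{"x":0,"y":-0.26,"z":0,"wx":0,"wy":0,"wz":0,"jaw":0.7},{"x":0,"y":-0.32,"z":0,"wx":0,"wy":0,"wz":0,"jaw":0.7},{"x":0,"y":-0.32,"z":0.1,"wx":0,"wy":0,"wz":0,"jaw":0.7},{"x":-0.15,"y":-0.32,"z":0.2,"wx":0,"wy":0,"wz":0,"jaw":0.7},{"x":-0.25,"y":-0.32,"z":0.3,"wx":0,"wy":0,"wz":0,"jaw":0.7},{"x":-0.3,"y":-0.32,"z":0.4,"wx":0,"wy":0,"wz":0,"jaw":0.7},{"x":-0.3,"y":-0.32,"z":0.4,"wx":0,"wy":0,"wz":0,"jaw":0.7},{"x":-0.3,"y":-0.32,"z":0.4,"wx":0,"wy":0,"wz":0,"jaw":0.7},{"x":-0.3,"y":-0.32,"z":0.4,"wx":0,"wy":0,"wz":0,"jaw":0.7}]' 25
python3 - <<'E'
from h import *
t=cv2.cvtColor(snapshot('scene'),cv2.COLOR_RGB2BGR);cv2.imwrite('pics/s19f.png',t);cv2.imwrite('pics/s19.png',cv2.resize(t[170:280,230:350],None,fx=5,fy=5,interpolation=cv2.INTER_CUBIC))
t=cv2.cvtColor(snapshot('top'),cv2.COLOR_RGB2BGR);cv2.imwrite('pics/t19.png',t)
cv2.imwrite('pics/t19c.png',cv2.resize(t[130:210,310:400],None,fx=6,fy=6,interpolation=cv2.INTER_CUBIC))
p,R=tool();print(p,sense()['qd'])
a=proj(camera_info('scene'),[[.646,-.0484,.186],[.667,.0328,.166]]);b=proj(camera_info('top'),[[.646,-.0484,.186],[.667,.0328,.166]])
print((a-[230,170])*5,(b-[310,130])*6)
E
```

```text
clock: 26.68
position: [0.5683, 0.2692, 0.3012]
eef_rot: [0.702, -0.701, 0.088, -0.089]
force: [0.1, 0.2, -0.0]
finger_gap: 0.702
[0.56996334 0.26655513 0.30110857] [-0.05736035  0.00607963 -0.00559989 -0.03300571 -0.00204145 -0.02178363]
[[212.49549618 168.14954979]
 [378.09047561 215.47687828]] [[380.01539078 161.44881491]
 [189.42886933 127.29737852]]
```

View pics/s19.png

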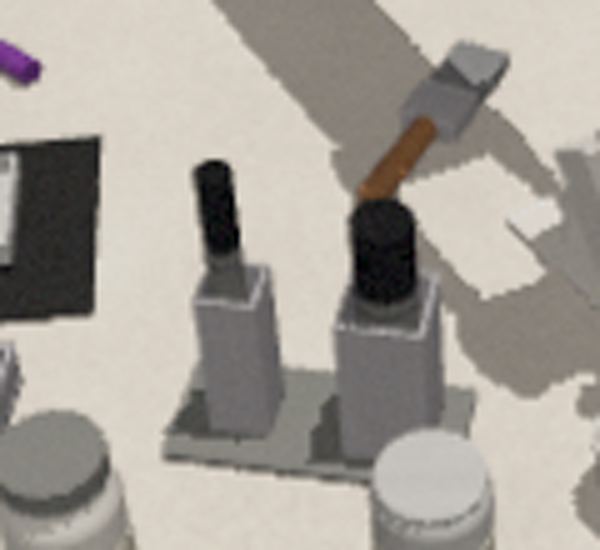

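View pics/t19.png

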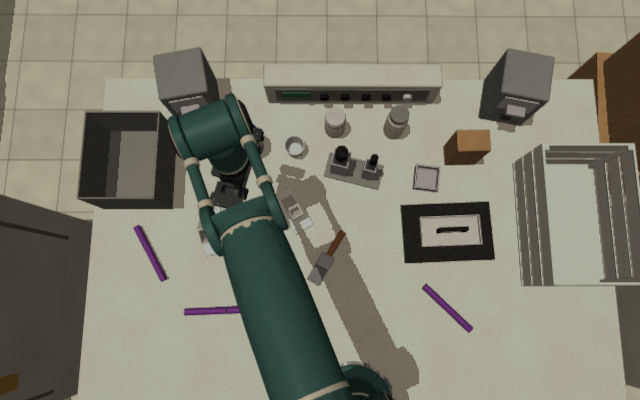

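View pics/s19f.png

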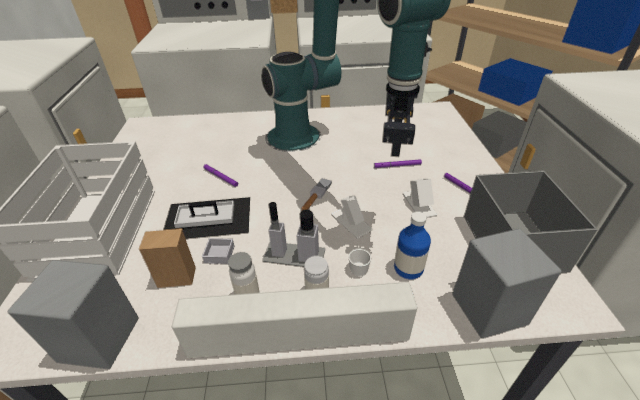

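View pics/t19c.png

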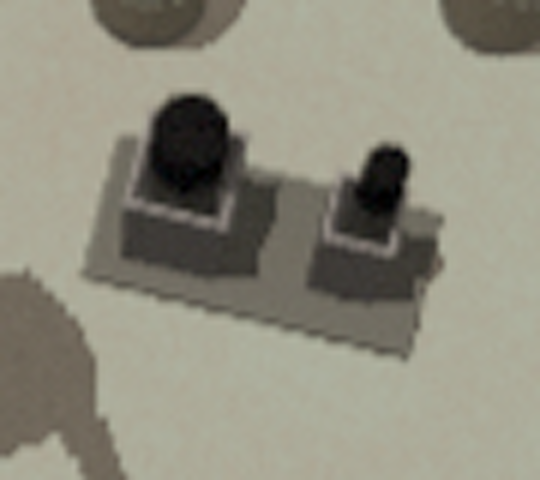

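The pictures show both sticks standing cap up in their canisters. The cap tops are where they would be with the feet on the floor: slim at crop (213,170) against a predicted (212,168), stout at (383,213) against (378,215). The tray is flat within the mat, the bystanders are where they started, and the gripper is clear of everything.

```bash
python3 -c "
from h import *
print(sense()['clock'],job_done())"
```

```text
the job is handed in; nothing more can be done
26.7833 None
```

The job is done and handed in at 26.8 s of the 72 s allowed. The tray came off the canisters first and sits flat inside the black mat. The slim stick then went into the narrow canister and the stout stick into the wide one, both cap up.

**Last checks:**
- Both cap tops are within about 5 enlarged-crop pixels (1 px in the original) of where they would be with the sticks standing on the canister floors. I judged that from the pictures, because each stick was released just above the floor rather than pressed onto it.
- The slim stick leans slightly against its canister's wall.
- The bystanders and the purple sticks look unmoved, and the gripper is clear of everything.

**Disagreements along the way:**
- The top and scene cameras differed by up to about 6 mm on the canister positions. I relied on the wrist camera, which reproduced their known sizes to within about 1.5 mm.
- My first estimate of the stout stand's direction was about 6.5 degrees off, and I corrected it before gripping.
- Both stick grasps showed about 8–9 N along the stick while the jaws closed, well under the 40 N limit.

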